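Set the drill guide with the removable crank

TASK

Pull the crank up out of its spring clip, fit it fully home on the leaning square shaft of the slide unit and wind it clockwise until the pointer on the carriage lines up with the red index. Then take the crank off and press its arm down into the spring clip until it snaps home, with the hub standing flat on the clip stand. Do not shift the red index or disturb the bolt and the nut lying near the slide unit.

Things in the scene. Friction and masses are not known exactly. Their poses are not given: they have to be found in the camera images.
- slide_unit: fixed slide unit: a blue gearbox (70 x 66 mm, 0.1 m tall) with the leaning square shaft, and beside it a bed of two steel rods that runs along -y, with the carriage, a grey 74 x 36 mm block with a brass drill bush. Origin on the bench under the gearbox; x to the far side, -y along the bed away from the gearbox. Base plate 100 x 206 mm.
- shaft_seat (a point): centre of the round shoulder (36 mm across) at the root of the square shaft end, where the hub's underside comes to rest. z runs out along the shaft, which leans 30 degrees from vertical, away from the bed; x and y are square to the four flats. The square is 13.5 mm wide for 18 mm, then tapers to 9.5 mm at its end, 22 mm from the shoulder.
- shaft (a joint): turning angle of the square shaft, rad, growing clockwise as seen looking down on its end. Clockwise drives the carriage away from the gearbox, 20 mm for each full turn. It turns stiffly (0.12 N m) and stays where it is left; the crank just sits on it and can be pulled off along the shaft; left alone it may lean a few degrees.
- pointer (a point): tip of the steel pointer (3 mm wide) on the near side of the carriage, driven along the bed by the shaft. Axes as the slide unit: the carriage travels along -y when wound clockwise.
- index_mark (a point): tip of the red index, a 10 mm wide red slider on the scale beside the bed, preset to where the pointer must go, 40 to 54 mm farther along than the pointer at the start. Axes as the slide unit; the pointer must come to y = 0 in this point's frame. It slides if pushed, so keep off it.
- crank_boss (a point): centre of the steel grip boss on top of the crank's hub, 24 x 24 mm, 34 mm tall, flats square to x and y, from 32 to 66 mm above the hub's underside. Crank axes: z along the hub axis from socket to boss, x along the arm from hub to handle. Grip it across y, so that the fingers miss arm and handle.
- crank_handle (a point): centre of the crank's black handle, 23 mm in diameter, parallel to the hub axis and 60 mm from it along x, from 38 to 89 mm above the hub's underside. Its sleeve spins freely, so a gripper can hold it and follow the circle without turning. Axes as the crank.
- crank_socket (a point): centre of the mouth of the crank's socket, in the plane of the hub's underside, 49 mm below the boss centre. The hub is a dark 34 x 34 mm block, 34 mm tall; the square socket is 15.2 mm wide, 24 mm deep, open below and lined up with x and y. This point lies on shaft_seat when the crank is home. Axes as the crank.
- crank_arm (a point): point on the axis of the crank's arm, a round bar 12 mm in diameter, 33 mm along x from the hub axis and 28 mm above the hub's underside: the part that goes in the clip. Axes as the crank.
- clip (a point): where crank_arm lies when the arm is home in the spring clip: between two sprung steel jaws, 20 mm long, that top out 15 mm above this point. x runs along the arm of a stored crank (either way round will do), z up. The arm goes in straight down and comes out straight up, with some 5 to 12 N.
- clip_stand: fixed aluminium plate 120 x 46 mm that carries the clip at its middle; origin on the bench under the clip, x along the plate. The plate's top is 8 mm above the bench, 28 mm below the clip point; the stored crank's hub stands on it. The thick brown hose lying beside it and on past the gearbox is fixed and up to 0.15 m high.
- crank: the loose crank, 0.2 to 0.4 kg; its origin is the crank_socket point. It starts in the spring clip.
- bolt_a: bystander: grey steel bolt, 27 x 81 x 24 mm, lying near the gearbox; origin at the centre of its underside. Leave it where it is.
- nut_2: bystander: rusty brown nut, 30 x 34 x 16 mm, lying on the robot's side of the slide unit; origin at the centre of its underside. Leave it where it is.

How it is judged (in metres and radians):
On the way, in this order (a step that is already met when the one before it is completed fails the run):
1. the crank is fully home on the square shaft (distance between crank_socket and shaft_seat below 0.005 m and angle between the z axis of crank_socket and the z axis of shaft_seat, either way round below 0.12 rad), for 0.2 s.
2. the crank, still on the shaft, has brought the pointer to within 3 mm of the red index (all of step 1 and y of pointer in the frame of index_mark between -0.003 and 0.003 m), for 0.2 s.
3. the crank's arm is home in the spring clip, hub flat on the stand (z of crank_arm in the frame of clip between -0.003 and 0.003 m and horizontal distance between crank_arm and clip below 0.01 m and angle between the x axis of crank_arm and the x axis of clip, either way round below 0.15 rad and angle between crank_arm's own z axis and vertical below 0.12 rad), for 0.2 s.
At the end, for the whole second after the job is handed in: The pointer stands within 3 mm of the red index along the bed; the crank's arm lies in the spring clip (crank_arm within 3 mm in height and 10 mm sideways of the clip point, arm within 0.15 rad of the clip's line, hub axis within 0.12 rad of vertical), released and at rest (all of step 3 and y of pointer in the frame of index_mark between -0.003 and 0.003 m and linear speed of crank below 0.02 m/s); the robot touches nothing.
It fails at once if a bystander was shifted by more than 3 cm (distance of any of bolt_a, nut_2 from where it was at the start of the episode above 0.03 m).
It fails at once if the red index was shifted by more than 3 mm (distance of index_mark from where it was at the start of the episode above 0.003 m).
It also fails if it takes over 72 s, if anything falls off the work surface, if the arm or the gripper's body presses on something with over 40 N, if the wrist force passes 120 N, or if a joint passes its speed limit or range.

ROBOT

A 7-joint arm with a two-finger parallel gripper is mounted at the origin on the work surface; the furniture and walls round the work are solid. World frame = base frame: x ahead of the robot, y to its left, z up, the work surface at z = 0. Lengths are in m, angles in degrees, forces in N, time in s.
With the tool pointing down it reaches from about 0.425 to 0.875 m from the base axis. Payload 4.7 kg.
Tool frame: the origin (TCP) lies at the very end of the fingers, on their centre line; the grasp point (between the pads) lies 19 mm behind it; z points along the fingers, y is the line along which they close (so a half turn about z gives the same grasp; the last joint's range is limited). The gripper opens to 87 mm and grips with 3 to 60 N. Pads are 19 mm wide; open, the fingers measure 117 mm over their backs; the gripper's body (75 mm by 190 mm) begins 51 mm behind the grasp point.
Start: joints at [77.928, 18.392, -4.016, 83.108, 1.295, 78.541, -3.26], TCP at [0.145, -0.634, 0.223] pointing down, gripper open.
Joint ranges: [-163.93, 163.93], [-17.29, 119.83], [-79.2, 71.16], [3.27, 140.29], [-89.18, 269.18], [5.43, 117.66], [-154.24, 154.24]. Speed limits (degrees/s): [147.25, 147.25, 180, 180, 180, 180, 180].

INTERFACE

Orientations are given as [roll, pitch, yaw] about the fixed x, y, z axes, in that order (R = Rz(yaw) Ry(pitch) Rx(roll)).
In Python, from cell import get_obs, read_camera, sign_off, silhouettes gives the robot as it stands.
- The arm moves only by the tool play_rows, never from a script. Its argument "steps" is a list that holds one entry, the list of rows, each a list of 7 numbers: the shift along the tool's x, y, z in m, then the turn, a rotation vector about the tool's x, y, z in rad, then the finger opening in m, from 0 to 0.087. A call has 1 to 12 rows; each row shifts and turns the commanded pose from where the row before left it, along the tool's axes as they then stand; what a row does not reach is not made up. A row lasts 1/10 s, in which the tool goes at most 50 mm and 8.59 degrees, less where a joint would pass 70% of its speed; a pose out of reach is approached as far as the arm can. A call is refused whole if a number of a shift passes 0.05 or a number of a turn 0.15, either way. A call with a gripper value outside its range is refused whole. The fingers move at their own pace and stop on an object; "force" is the grip in N (left out, the last holds). Time passes only in rows, so rows that do not move let the fingers close. It gives the time, the measured TCP pose, the force, the opening and the grip force at its end, in the units of the state.
- get_obs(): the state, without advancing time (a new reading comes with each control period).
- read_camera(name): name is "scene" or "top"; returns a dict with "frame" (384x512x3 uint8, red, green, blue), "intrinsics" (3x3 intrinsics, pixels), "k1" (the pictures are not rectified: a ray, as slopes to the right and down, at radius r is drawn at 1 + k1 r^2 times it, then the intrinsics apply), "view" (4x4, takes a point from world to camera coordinates). Camera axes: x right, y up, looking along -z (the intrinsics and any distortion apply to the point x, -y, -z); pixel columns grow to the right and rows downward; lengths in m; the calibration is good to about 2 mm. A picture is of the moment at which its call begins. There is no depth.
- sign_off(): hands the job in; it is judged then, once.
Trained networks look in the newest picture that a camera, given by its name, has taken for a name from the list of things; names that differ only in an ending like _2 or _b are one class to them, and where a whole thing is asked for, a point or a joint stands for the part that bears it (a point fixed in the world has none). Each returns a list of dicts, best first, with "p" (0 to 1); they miss things now and then, are a little off and sometimes report something else, mostly with a low value. They report only what shows in the picture. A call takes as long as a camera call.
- silhouettes(camera, name): "pixels" (384x512 bool, what is visible of it) and "extent" ([left, top, right, bottom] in pixels, round what is visible of it).
The state is a dict: "time_s": time; "qpos": joint angles; "joint_velocities": joint speeds; "effort": joint torques, N m; "tool_pos": TCP position; "tool_rot": TCP orientation; "force": force on the tool from outside, world axes, zero at the start; "wrist_torque": the same for the moment, N m; "grip_width": finger opening in m; "grasp_force": force on a finger pad.
Only numpy, scipy, OpenCV 4.12 (cv2) and the standard library are available. Lean on these libraries where they do the work, as an engineer would, in place of code of your own. Each camera call takes 0.05 s, during which the arm holds its last target. There are 200 camera calls.

## Working session

There is one attempt and no reset: what is moved stays moved. The work goes in short steps, Python scripts to look and compute and a tool call to move; the robot and the scene stay as the last step left them, time stands still between calls to the robot, and variables do not carry over. Pictures are saved under pics/ and viewed, at most 10 in all, crops included, and the job is handed in when it is done.

Besides the shell and the picture viewer there is one more tool, called after ">>>" by a JSON object that holds its "name" and its "arguments". play_rows: Moves the arm, as the interface text tells. Its arguments: {"type":"object","properties":{"steps":{"type":"array","items":{"type":"array","items":{"type":"array","items":{"type":"number"}}}},"force":{"type":"number"}},"required":["steps"]}

```bash
ls; mkdir -p pics; python3 - <<'E'
from cell import *
import cv2,numpy as np
o=get_obs();print(o)
for c in("scene","top"):
    d=read_camera(c);cv2.imwrite(f"pics/{c}0.png",d["frame"][:,:,::-1])
    print(c,d["intrinsics"],d["k1"],d["view"])
    for n in("slide_unit","crank","clip_stand","index_mark","pointer","bolt_a","nut_2","crank_handle","crank_boss","shaft"):
        try: print(n,[(round(s["p"],2),s["extent"],int(s["pixels"].sum())) for s in silhouettes(c,n)][:2])
        except Exception as e: print(n,e)
E
```

```text
pics
{'time_s': 0.0, 'qpos': array([77.92806277, 18.44087664, -4.01503622, 83.17683563,  1.29625585,
       78.53934893, -3.25995551]), 'joint_velocities': array([-0.05835899, -0.04069526,  0.03947344,  0.11938513, -0.02644969,
       -0.02950501,  0.1530916 ]), 'effort': array([ 5.84190111e-04, -4.91289711e+01, -4.03626384e-01, -3.12526560e+01,
       -6.39874907e-02,  4.38158121e-02,  1.78639871e-04]), 'tool_pos': array([ 0.14470133, -0.63311278,  0.22142391]), 'tool_rot': array([-1.79888251e+02,  7.14189229e-03,  1.28815620e+01]), 'force': array([ 0.25893905, -0.87583595, -0.15843549]), 'wrist_torque': array([-0.03758683, -0.00758454, -0.03967772]), 'grasp_force': 0.0, 'grip_width': 0.08697509025193105}
scene [[428.68236098   0.         253.00601848]
 [  0.         428.68236098 185.90038743]
 [  0.           0.           1.        ]] -0.09450397861025922 [[ 0.54902395 -0.83547022  0.02371109 -0.42474153]
 [ 0.49257745  0.34635253  0.79837797 -0.23224133]
 [-0.67523341 -0.42664908  0.60168962 -0.7018753 ]
 [ 0.          0.          0.          1.        ]]
slide_unit []
crank [(0.8
[... 696 characters left out ...]
 0.11024107 -0.46854712]
 [-0.11049788  0.01372481  0.99378159 -0.90457703]
 [ 0.          0.          0.          1.        ]]
slide_unit [(0.72, [240.5, 163.2, 318.7, 214.0], 2929)]
crank [(0.89, [272.4, 214.3, 308.8, 238.3], 267)]
clip_stand [(0.63, [272.6, 208.9, 314.5, 241.1], 381)]
index_mark [(0.59, [277.9, 214.4, 311.6, 234.6], 256)]
pointer [(0.91, [267.3, 169.7, 284.5, 202.6], 416)]
bolt_a [(0.62, [199.5, 161.0, 228.4, 175.4], 169)]
nut_2 [(0.57, [257.2, 206.0, 267.9, 216.7], 41)]
crank_handle [(0.54, [276.7, 211.6, 310.7, 236.5], 330)]
crank_boss [(0.83, [276.3, 212.4, 312.5, 236.1], 287)]
shaft [(0.67, [270.0, 208.2, 314.8, 241.1], 406), (0.59, [244.7, 166.0, 258.2, 181.7], 143)]
```

```bash
python3 - <<'E'
import cv2
a=cv2.imread("pics/scene0.png")[140:280,190:350]; cv2.imwrite("pics/s0c.png",cv2.resize(a,None,fx=4.25,fy=4.25,interpolation=cv2.INTER_CUBIC))
a=cv2.imread("pics/top0.png")[145:255,190:340]; cv2.imwrite("pics/t0c.png",cv2.resize(a,None,fx=5,fy=5,interpolation=cv2.INTER_CUBIC))
E
```

```text
(no output)
```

View pics/s0c.png

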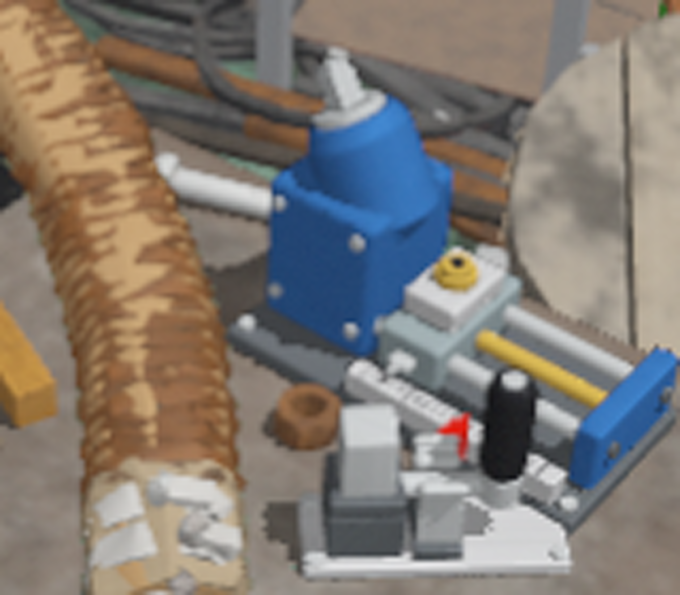

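View pics/t0c.png

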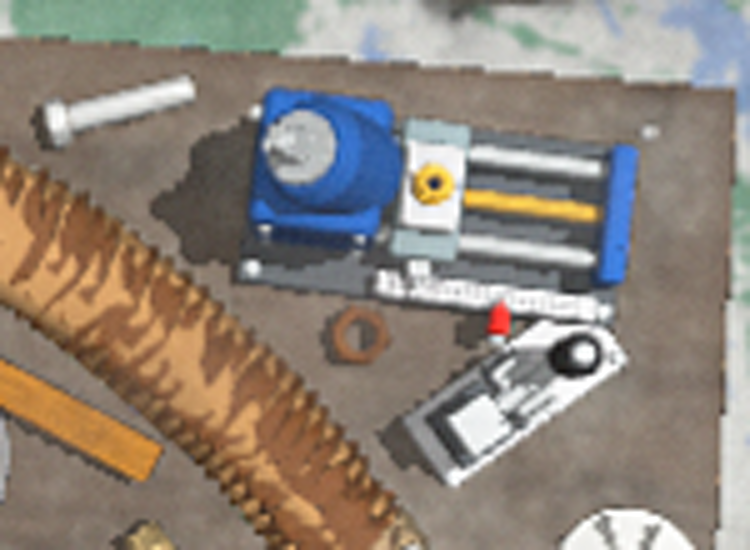

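The scene picture shows the leaning shaft tip at about (335,55) and its shoulder at (350,108). In the same crop the crank is in the clip with its boss at (370,440) and handle at (513,380), the index is red at (458,430) and the nut is at (308,415). The top crop shows shaft (272-303,146), boss (475,425), handle (580,355), pointer (418,268) and index (500,320). I'll zoom in on the key parts.

```bash
python3 - <<'E'
import cv2,numpy as np
s=cv2.imread("pics/scene0.png");t=cv2.imread("pics/top0.png")
def z(im,x,y,w,h,k):return cv2.resize(im[y:y+h,x:x+w],None,fx=k,fy=k,interpolation=cv2.INTER_CUBIC)
A=np.vstack([np.hstack([z(s,258,146,32,25,12),z(t,238,160,32,25,12)]),
 np.hstack([z(s,258,223,64,50,6),z(t,264,203,64,50,6)])])
for i in range(0,768,60): cv2.putText(A,str(i),(i,8),0,.3,(0,255,255),1)
cv2.imwrite("pics/z0.png",A)
E
```

```text
(no output)
```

View pics/z0.png

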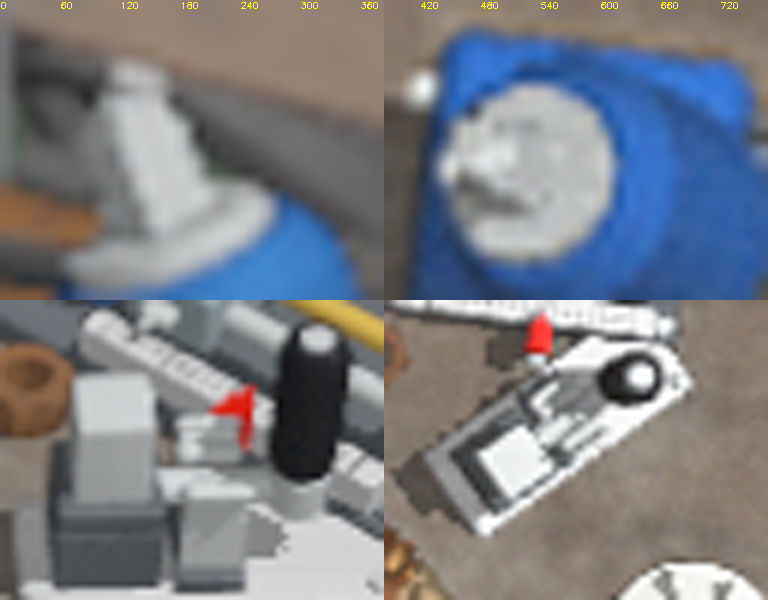

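The zooms show the shoulder disc centred near (168,228) in the scene tile and (529,172) in the top tile. The boss top corners and handle cap are clear in both views. Next I'll fit the poses.

```bash
cat > h.py <<'E'
import numpy as np,cv2
from scipy.optimize import least_squares
from scipy.spatial.transform import Rotation as R
V={"scene":np.array([[0.54902395,-0.83547022,0.02371109,-0.42474153],[0.49257745,0.34635253,0.79837797,-0.23224133],[-0.67523341,-0.42664908,0.60168962,-0.7018753]]),
"top":np.array([[0.01661358,-0.99973943,0.01565434,-0.23920127],[0.99373749,0.01824004,0.11024107,-0.46854712],[-0.11049788,0.01372481,0.99378159,-0.90457703]])}
I={"scene":(428.68236,253.00602,185.90039,-0.094504),"top":(350.57655,253.25641,191.78885,-0.0628252)}
def proj(c,p):
    p=np.atleast_2d(p)@V[c][:,:3].T+V[c][:,3]
    u=np.c_[p[:,0],-p[:,1]]/-p[:,2:3]
    f,cx,cy,k=I[c]; return f*u*(1+k*(u**2).sum(1,keepdims=True))+[cx,cy]
def px(q,off,tile,k): return (np.array(q,float)-tile+.5)/k-.5+off
def tri(a,b): # scene px, top px
    s=least_squares(lambda p:np.r_[proj("scene",p)[0]-a,proj("top",p)[0]-b],[.5,-.3,.1]); return s.x,s.fun
E
cat > a.py <<'E'
from h import *
S=lambda q:px(q,(258,146),(0,0),12);T=lambda q:px(q,(238,160),(384,0),12)
S2=lambda q:px(q,(258,223),(0,300),6);T2=lambda q:px(q,(264,203),(384,300),6)
c,e1=tri(S((168,228)),T((529,172)));t,e2=tri(S((138,72)),T((464,152)))
print("seat",c,e1);print("tip",t,e2,t-c,np.linalg.norm(t-c))
bt=np.array([[-12,12,66],[12,12,66],[12,-12,66],[-12,-12,66],[60,0,89]])/1e3
obsT=[T2(q) for q in((478,460),(520,427),(550,462),(507,492),(641,377))]
obsS=[S2(q) for q in((75,418),(80,378),(148,375),(155,412),(318,338))]
def mod(x): return R.from_euler('z',x[3]).apply(bt)+[x[0],x[1],x[2]]
f=lambda x:np.r_[(proj("top",mod(x))-obsT).ravel(),(proj("scene",mod(x))-obsS).ravel()]
s=least_squares(f,[.42,-.37,.008,-.9]);print(s.x,np.degrees(s.x[3]));print(s.fun.reshape(-1,2).round(1))
a=lambda q:px(q,(190,145),(0,0),5)
def plane(q,z):
    return least_squares(lambda p:proj("top",[p[0],p[1],z])[0]-a(q),[.5,-.3]).x
for z,q1,q2 in((.05,(465,200),(600,213)),(.05,(470,153),(605,168)),(.05,(458,242),(595,258)),(.006,(240,280),(615,325))):
    d=plane(q1,z)-plane(q2,z);print("bed y dir",np.degrees(np.arctan2(-d[0],d[1])))
E
python3 a.py
```

```text
seat [ 0.50360165 -0.21952673  0.12978089] [ 0.29162278 -0.01389616 -0.29007175  0.18186416]
tip [ 0.50439512 -0.20921379  0.15666449] [-0.72982479  0.0326063   0.7101071  -0.44828849] [0.00079348 0.01031294 0.02688359] 0.028804755330169286
[ 0.37299916 -0.31318599  0.00911087 -0.75070061] -43.011976832354215
[[ -0.3   0.8]
 [ -0.7  -0.6]
 [  1.3   0.2]
 [  1.9   2.2]
 [ -2.9  -3.3]
 [ -1.2  -6.3]
 [ 10.5  -1.6]
 [  3.    8. ]
 [-11.    3.8]
 [ -1.   -3.6]]
bed y dir -4.449448665720148
bed y dir -5.266952603680307
bed y dir -5.6448082770843335
bed y dir -5.852171783091283
```

```bash
cat > b.py <<'E'
exec(open("a.py").read().split("bt=")[0])
S2=lambda q:px(q,(258,223),(0,300),6);T2=lambda q:px(q,(264,203),(384,300),6)
exec("bt="+open("a.py").read().split("bt=")[1].split("a=lambda")[0].replace("(75,418),(80,378),(148,375),(155,412)","(80,378),(148,375),(155,412),(75,418)"))
yaw=np.radians(-5.5)
Rm=R.from_euler('z',yaw)*R.from_euler('x',-30,degrees=True)
th=np.linspace(0,2*np.pi,180);circ=18e-3*np.c_[np.cos(th),np.sin(th),0*th]
def g(p):
    C=Rm.apply(circ)+p;ct=proj("top",C);cs=proj("scene",C);t=Rm.apply([0,0,.022])+p
    r=[ct[:,0].max()-T((614,0))[0],ct[:,1].min()-T((0,82))[1],ct[:,1].max()-T((0,263))[1],ct[:,0].min()-T((443,0))[0],
       cs[:,0].max()-S((277,0))[0],cs[:,0].min()-S((64,0))[0]]
    return np.r_[r,proj("scene",t)[0]-S((138,73)),proj("top",t)[0]-T((462,155))]
k=least_squares(g,c,loss="soft_l1");print(k.x,g(k.x).round(2))
A=cv2.imread("pics/z0.png")
def dr(P,cam,off,tile,kk,col):
    q=((proj(cam,P)-off+.5)*kk-.5+tile);cv2.polylines(A,[np.round(q).astype(int).reshape(-1,1,2)],True,col,1)
spin=np.radians(0)
sq=np.array([[1,1],[-1,1],[-1,-1],[1,-1]])
for h,w in((0,13.5),(18,13.5),(22,9.5)):
    P=(Rm*R.from_euler('z',spin)).apply(np.c_[sq*w/2,np.full(4,h)]/1e3)+k.x
    dr(P,"scene",(258,146),(0,0),12,(0,0,255));dr(P,"top",(238,160),(384,0),12,(0,0,255))
P=Rm.apply(circ)+k.x;dr(P,"scene",(258,146),(0,0),12,(0,255,0));dr(P,"top",(238,160),(384,0),12,(0,255,0))
for lo,hi,w in((0,34,34),(32,66,24)):
  for h in(lo,hi):
    P=R.from_euler('z',s.x[3]).apply(np.c_[sq*w/2,np.full(4,h)]/1e3)+s.x[:3]
    dr(P,"scene",(258,223),(0,300),6,(0,0,255));dr(P,"top",(264,203),(384,300),6,(0,0,255))
cv2.imwrite("pics/z1.png",A)
E
python3 b.py
```

```text
seat [ 0.50360165 -0.21952673  0.12978089] [ 0.29162278 -0.01389616 -0.29007175  0.18186416]
tip [ 0.50439512 -0.20921379  0.15666449] [-0.72982479  0.0326063   0.7101071  -0.44828849] [0.00079348 0.01031294 0.02688359] 0.028804755330169286
[ 0.37445096 -0.31159607  0.00947727 -0.95224914] -54.55985682520334
[[-0.8 -1.2]
 [ 0.1 -1.1]
 [ 0.6  1. ]
 [-0.1  1.4]
 [-0.3 -0.1]
 [-1.3 -1.6]
 [ 0.4 -1.2]
 [ 0.5  1.9]
 [ 0.5  1. ]
 [ 0.2 -0.1]]
[ 0.50258498 -0.21982223  0.13778844] [-0.52  0.09 -0.    0.43 -0.37  0.7  -1.07 -0.01  0.72 -0.39]
```

View pics/z1.png

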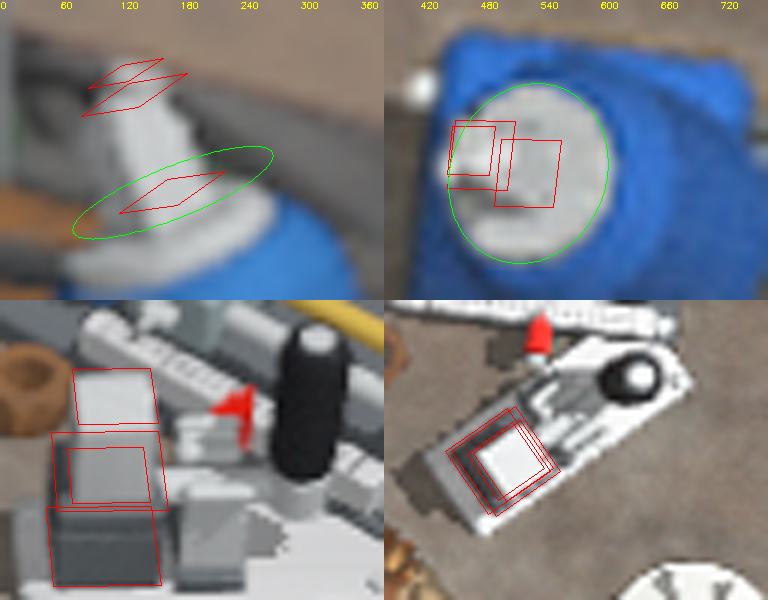

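The overlay fits the crank well. The shaft overlay sits about 2 px too high, and the square's spin still has to be found. I'll zoom in more with better contrast.

```bash
python3 - <<'E'
import cv2,numpy as np
s=cv2.imread("pics/scene0.png");t=cv2.imread("pics/top0.png")
def z(im,x,y,w,h,k):
    a=cv2.resize(im[y:y+h,x:x+w],None,fx=k,fy=k,interpolation=cv2.INTER_LANCZOS4).astype(float)
    a=np.clip((a/255)**1.6*300,0,255).astype(np.uint8)
    for i in range(0,w):
        cv2.line(a,(i*k,0),(i*k,6 if i%5 else 14),(0,255,255),1)
    for i in range(0,h): cv2.line(a,(0,i*k),(6 if i%5 else 14,i*k),(0,255,255),1)
    return a
cv2.imwrite("pics/z2.png",np.hstack([z(s,262,149,20,24,20),z(t,240,163,20,24,20)]))
E
```

```text
(no output)
```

View pics/z2.png

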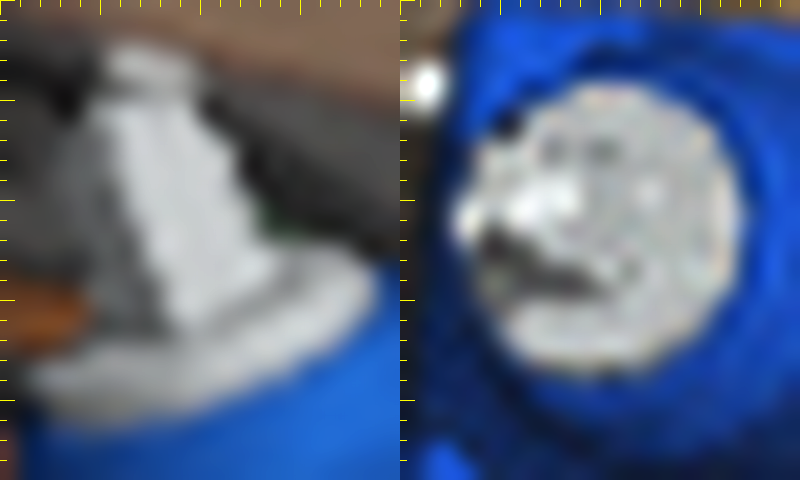

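```bash
cat > c.py <<'E'
from h import *
S=lambda q:np.array(q)/20+np.array((261.5,148.5))+.025;T=lambda q:(np.array(q)-(400,0))/20+np.array((239.5,162.5))+.025
th=np.linspace(0,2*np.pi,360);circ=18e-3*np.c_[np.cos(th),np.sin(th),0*th]
w=6.75
C=np.array([[-w,-w,0],[w,-w,0],[-w,-w,18],[w,-w,18],[0,0,22]])/1e3
O=[S(q) for q in((185,330),(275,262),(112,105),(192,97),(150,60))]
def g(x,yaw=-5.5,lean=30):
    Rm=R.from_euler('z',yaw,degrees=True)*R.from_euler('x',-lean,degrees=True);p=x[:3]
    q=(Rm*R.from_euler('z',x[3])).apply(C)+p
    K=Rm.apply(circ)+p;ct=proj("top",K);cs=proj("scene",K)
    return np.r_[(proj("scene",q)-O).ravel(),proj("top",q[4])[0]-T((475,205)),ct[:,0].max()-T((745,0))[0],ct[:,1].min()-T((0,80))[1],ct[:,1].max()-T((0,378))[1],cs[:,0].max()-S((375,0))[0],cs[:,0].min()-S((30,0))[0]]
if __name__=="__main__":
  for i in (0,1,2,-1):
    k=least_squares(g,[.503,-.22,.135,i*.7],loss="soft_l1");print(k.x.round(4),np.degrees(k.x[3]).round(1),k.cost.round(2),g(k.x).round(1))
  f=lambda x:g(x[:4],x[4],x[5])
  k2=least_squares(f,np.r_[k.x,-5.5,30],loss="soft_l1");print(k2.x,k2.cost)
E
python3 c.py
```

```text
[ 0.5024 -0.2195  0.136  -0.432 ] -24.8 5.19 [-0.6 -1.1  0.6 -0.5 -0.2  2.   1.5 -0.4 -1.3  0.8  1.3 -0.5 -0.8  0.2
  0.2 -0.3  0.3]
[ 0.5024 -0.2195  0.136  -0.432 ] -24.8 5.19 [-0.6 -1.1  0.6 -0.5 -0.2  2.   1.5 -0.4 -1.3  0.8  1.3 -0.5 -0.8  0.2
  0.2 -0.3  0.3]
[ 0.5024 -0.2195  0.136  -0.4321] -24.8 5.19 [-0.6 -1.1  0.6 -0.5 -0.2  2.   1.5 -0.4 -1.3  0.8  1.3 -0.5 -0.8  0.2
  0.2 -0.3  0.3]
[ 0.5024 -0.2195  0.136  -0.4321] -24.8 5.19 [-0.6 -1.1  0.6 -0.5 -0.2  2.   1.5 -0.4 -1.3  0.8  1.3 -0.5 -0.8  0.2
  0.2 -0.3  0.3]
[ 0.50225624 -0.21940654  0.13599022 -0.38880627 -8.59305795 29.56883915] 5.135791303620949
```

Estimates so far:
- **Crank:** origin (0.3745, -0.3116, 0.008), yaw about -54.6°.
- **Shaft seat:** about (0.5024, -0.2195, 0.136), with the square turned about -25° in the shaft frame.

I'll move above the boss with tool yaw 125°.

>>> {"name": "play_rows", "arguments": {"steps": [[[0, 0, 0, 0, 0, -0.14, 0.087], [0, 0, 0, 0, 0, -0.14, 0.087], [0, 0, 0, 0, 0, -0.14, 0.087], [0, 0, 0, 0, 0, -0.14, 0.087], [0, 0, 0, 0, 0, -0.14, 0.087], [0, 0, 0, 0, 0, -0.14, 0.087], [0, 0, 0, 0, 0, -0.14, 0.087], [0, 0, 0, 0, 0, -0.14, 0.087], [0, 0, 0, 0, 0, -0.14, 0.087], [0, 0, 0, 0, 0, -0.14, 0.087], [0, 0, 0, 0, 0, -0.14, 0.087], [0, 0, 0, 0, 0, -0.14, 0.087]]]}}

```text
time_s: 2.3
tool_pos: [0.1448, -0.6337, 0.2226]
tool_rot: [-180.0, 0.0, 109.5]
force: [-0.1, -0.0, 0.5]
grip_width: 0.0871
grasp_force: 0.0
```

```bash
cat >> h.py <<'E'
def delta(pos,rot,n=1):
    """tool-frame shift and turn from the present pose to pos, rot (Rotation)"""
    from cell import get_obs
    o=get_obs();r=R.from_euler('xyz',o["tool_rot"],degrees=True)
    d=r.inv().apply(np.array(pos)-o["tool_pos"]);t=(r.inv()*rot).as_rotvec()
    print("t",round(o["time_s"],2),"pos",o["tool_pos"].round(4),"rot",o["tool_rot"].round(2),"F",o["force"].round(1),"w",round(o["grip_width"],4),"q",o["qpos"].round(0))
    print("shift(before turn)",d.round(4),"turn",t.round(3),"shift after turn",rot.inv().apply(np.array(pos)-o["tool_pos"]).round(4))
def down(psi): return R.from_euler('xyz',[180,0,psi],degrees=True)
E
python3 -c "
from h import *
delta([.3745,-.3116,.14],down(125.4))"
```

```text
t 2.3 pos [ 0.1448 -0.6337  0.2226] rot [-1.8000e+02  1.0000e-02  1.0946e+02] F [-0.1 -0.   0.5] w 0.0871 q [ 88.  19. -17.  83.   6.  79.  90.]
shift(before turn) [0.2272 0.3239 0.0825] turn [-0.     0.    -0.278] shift after turn [0.1295 0.3738 0.0826]
```

>>> {"name": "play_rows", "arguments": {"steps": [[[0, 0, 0, 0, 0, -0.139, 0.087], [0, 0, 0, 0, 0, -0.139, 0.087], [0.0162, 0.0467, 0, 0, 0, 0, 0.087], [0.0162, 0.0467, 0, 0, 0, 0, 0.087], [0.0162, 0.0467, 0, 0, 0, 0, 0.087], [0.0162, 0.0467, 0, 0, 0, 0, 0.087], [0.0162, 0.0467, 0, 0, 0, 0, 0.087], [0.0162, 0.0467, 0, 0, 0, 0, 0.087], [0.0162, 0.0467, 0, 0, 0, 0, 0.087], [0.0162, 0.0467, 0, 0, 0, 0, 0.087], [0, 0, 0.04, 0, 0, 0, 0.06], [0, 0, 0.04, 0, 0, 0, 0.06]]]}}

```text
time_s: 3.5
tool_pos: [0.3784, -0.3124, 0.1434]
tool_rot: [-180.0, 0.3, 125.3]
force: [-0.0, -1.0, -1.1]
grip_width: 0.0781
grasp_force: 0.0
```

```bash
python3 -c "
from h import *
delta([.3745,-.3116,.045],down(125.4))"
```

```text
t 3.5 pos [ 0.3784 -0.3124  0.1434] rot [-179.99    0.31  125.3 ] F [-0.  -1.  -1.1] w 0.0781 q [ 71.   4. -35. 110.   3.  66.  70.]
shift(before turn) [ 0.0034 -0.0028  0.0984] turn [-0.     0.005 -0.002] shift after turn [ 0.0029 -0.0028  0.0984]
```

>>> {"name": "play_rows", "arguments": {"steps": [[[0, 0, 0.025, 0, 0, 0, 0.06], [0, 0, 0.025, 0, 0, 0, 0.06], [0, 0, 0, 0, 0, 0, 0.06], [0, 0, 0, 0, 0, 0, 0.06]]]}}

```text
time_s: 3.9
tool_pos: [0.3764, -0.313, 0.093]
tool_rot: [180.0, -0.0, 125.1]
force: [-0.1, 0.7, 0.9]
grip_width: 0.0609
grasp_force: 0.0
```

```bash
python3 - <<'E'
from h import *
delta([.3745,-.3116,.045],down(125.4))
from cell import *
im=[]
for c,x,y in(("scene",240,190),("top",260,190)):
    f=read_camera(c)["frame"][:,:,::-1];cv2.imwrite(f"pics/{c}1.png",f)
    im.append(cv2.resize(f[y:y+90,x:x+80],None,fx=5,fy=5,interpolation=cv2.INTER_CUBIC))
cv2.imwrite("pics/g1.png",np.hstack(im))
E
```

```text
t 3.9 pos [ 0.3764 -0.313   0.093 ] rot [ 1.7999e+02 -1.0000e-02  1.2507e+02] F [-0.1  0.7  0.9] w 0.0609 q [ 70.   7. -35. 113.   5.  61.  68.]
shift(before turn) [ 0.0022 -0.0007  0.048 ] turn [ 0.    -0.    -0.006] shift after turn [ 0.0022 -0.0007  0.048 ]
```

View pics/g1.png

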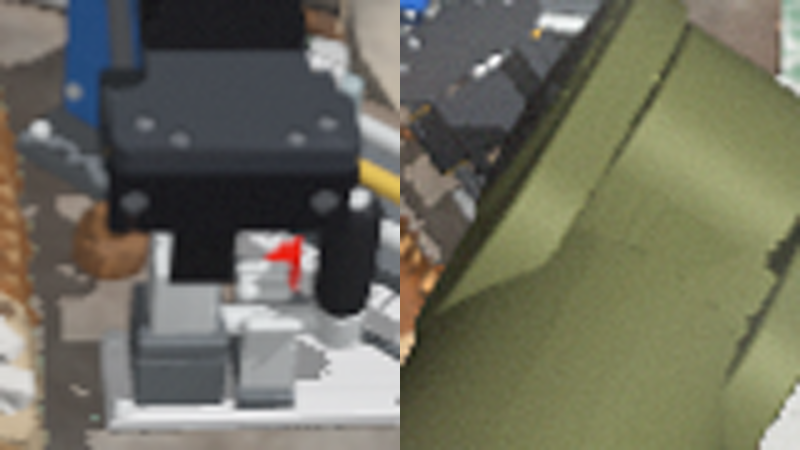

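The scene crop shows the near finger in front of the boss, spanning x 172-238 with its tip at y 282. The boss spans x 150-222. The arm hides the crank in the top view. I'll check finger and boss alignment numerically.

```bash
python3 - <<'E'
from h import *
r=down(125.07);p=np.array([.3764,-.313,.093])
for sy in(.030,.045):
  for sgn in (1,-1):
    q=r.apply(np.array([[-.0095,sgn*sy,0],[.0095,sgn*sy,0]]))+p
    print(sgn,sy,((proj("scene",q)-(240,190)+.5)*5).round(0).tolist())
E
```

```text
1 0.03 [[214.0, 152.0], [163.0, 153.0]]
-1 0.03 [[229.0, 267.0], [174.0, 268.0]]
1 0.045 [[211.0, 126.0], [160.0, 126.0]]
-1 0.045 [[233.0, 298.0], [177.0, 299.0]]
```

>>> {"name": "play_rows", "arguments": {"steps": [[[0.002, -0.001, 0.016, 0, 0, 0, 0.06], [0, 0, 0.016, 0, 0, 0, 0.06], [0, 0, 0.016, 0, 0, 0, 0.06], [0, 0, 0, 0, 0, 0, 0.06], [0, 0, 0, 0, 0, 0, 0.0], [0, 0, 0, 0, 0, 0, 0.0], [0, 0, 0, 0, 0, 0, 0.0], [0, 0, 0, 0, 0, 0, 0.0], [0, 0, 0, 0, 0, 0, 0.0]]], "force": 45}}

```text
time_s: 4.9
tool_pos: [0.3744, -0.3121, 0.0449]
tool_rot: [-180.0, 0.0, 125.1]
force: [0.5, -0.5, -1.1]
grip_width: 0.028
grasp_force: 0.0
```

>>> {"name": "play_rows", "arguments": {"steps": [[[0, 0, 0, 0, 0, 0, 0.0], [0, 0, 0, 0, 0, 0, 0.0], [0, 0, 0, 0, 0, 0, 0.0]]]}}

```text
time_s: 5.2
tool_pos: [0.3744, -0.312, 0.0448]
tool_rot: [-180.0, 0.0, 125.1]
force: [-0.6, 0.4, 2.7]
grip_width: 0.0235
grasp_force: 44.9
```

The crank is gripped at the expected width. Next I pull it straight up.

>>> {"name": "play_rows", "arguments": {"steps": [[[0, 0, -0.01, 0, 0, 0, 0], [0, 0, -0.01, 0, 0, 0, 0], [0, 0, -0.015, 0, 0, 0, 0], [0, 0, -0.03, 0, 0, 0, 0], [0, 0, -0.04, 0, 0, 0, 0], [0, 0, -0.04, 0, 0, 0, 0], [0, 0, -0.04, 0, 0, 0, 0], [0, 0, -0.03, 0, 0, 0, 0], [0, 0, 0, 0, 0, 0, 0]]]}}

```text
time_s: 6.1
tool_pos: [0.3764, -0.3132, 0.2649]
tool_rot: [180.0, 0.5, 125.1]
force: [0.7, -0.7, -1.3]
grip_width: 0.0237
grasp_force: 44.9
```

```bash
cat >> h.py <<'E'
SEAT=np.array([.5024,-.2195,.136]);YAW=-5.5
SH=R.from_euler('z',YAW,degrees=True)*R.from_euler('x',-30,degrees=True)
AX=SH.apply([0,0,1])
def tool_on(spin,flip=180):
    "tool rotation when crank x is turned by spin (deg) in the shaft frame"
    return SH*R.from_euler('z',spin+flip,degrees=True)*R.from_euler('x',180,degrees=True)
E
python3 - <<'E'
from h import *
r=tool_on(-25);print(r.as_euler('xyz',degrees=True),AX)
delta(SEAT+AX*(.037+.045),r)
E
```

```text
[-152.37886965   12.19908169  152.50945511] [0.04792288 0.4976981  0.8660254 ]
t 6.1 pos [ 0.3764 -0.3132  0.2649] rot [179.96   0.53 125.08] F [ 0.7 -0.7 -1.3] w 0.0237 q [ 73.  -2. -35. 101.  -1.  80.  73.]
shift(before turn) [0.0359 0.1836 0.0577] turn [ 0.419 -0.31  -0.418] shift after turn [-0.0397  0.1904 -0.023 ]
```

>>> {"name": "play_rows", "arguments": {"steps": [[[0, 0, 0, 0.084, -0.062, -0.084, 0], [0, 0, 0, 0.084, -0.062, -0.084, 0], [0, 0, 0, 0.084, -0.062, -0.084, 0], [0, 0, 0, 0.084, -0.062, -0.084, 0], [0, 0, 0, 0.084, -0.062, -0.084, 0], [-0.008, 0.038, -0.0046, 0, 0, 0, 0], [-0.008, 0.038, -0.0046, 0, 0, 0, 0], [-0.008, 0.038, -0.0046, 0, 0, 0, 0], [-0.008, 0.038, -0.0046, 0, 0, 0, 0], [-0.008, 0.038, -0.0046, 0, 0, 0, 0], [0, 0, 0, 0, 0, 0, 0], [0, 0, 0, 0, 0, 0, 0]]]}}

```text
time_s: 7.3
tool_pos: [0.5032, -0.1758, 0.1996]
tool_rot: [-152.6, 11.4, 152.7]
force: [-0.6, 0.2, -2.1]
grip_width: 0.0236
grasp_force: 44.9
```

```bash
python3 - <<'E'
from h import *
r=tool_on(-25)
delta(SEAT+AX*(.037+.045),r)
from cell import *
im=[]
for c,x,y in(("scene",235,120),("top",220,140)):
    f=read_camera(c)["frame"][:,:,::-1];cv2.imwrite(f"pics/{c}2.png",f)
    a=cv2.resize(f[y:y+60,x:x+66],None,fx=6,fy=9 if 0 else 6,interpolation=cv2.INTER_CUBIC)
    im.append(a)
cv2.imwrite("pics/g2.png",np.hstack(im))
E
```

```text
t 7.3 pos [ 0.5032 -0.1758  0.1996] rot [-152.6    11.4   152.69] F [-0.6  0.2 -2.1] w 0.0236 q [ 52.  14. -62. 105.  41.  81.  39.]
shift(before turn) [-0.0055 -0.004  -0.0052] turn [ 0.004 -0.011  0.009] shift after turn [-0.0056 -0.004  -0.0052]
```

View pics/g2.png

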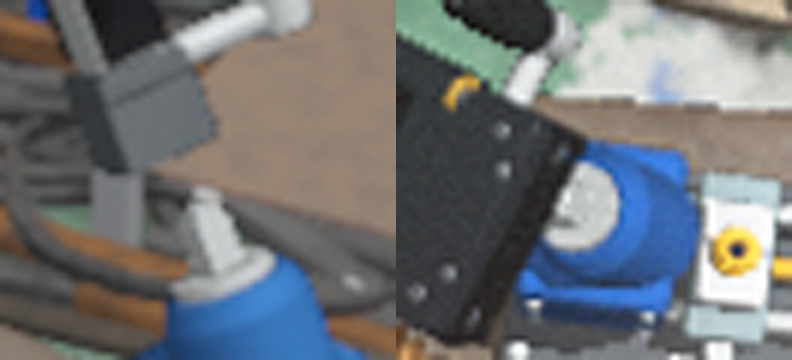

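The crank is held in the tilted pose above the shaft. In the scene tile the hub corners are at about (125,172), (215,133) and (105,105), and the shaft tip is at (203,190). I'll compare these with the projected model.

```bash
python3 - <<'E'
from h import *
from cell import get_obs
o=get_obs();r=R.from_euler('xyz',o["tool_rot"],degrees=True);p=o["tool_pos"]
cr=r*R.from_euler('x',180,degrees=True)*R.from_euler('z',180,degrees=True) # crank rot
org=p+r.apply([0,0,.037])
for h in(0,34):
  q=cr.apply(np.array([[s*17,t*17,h] for s,t in((1,1),(1,-1),(-1,-1),(-1,1))])/1e3)+org
  print(h,((proj("scene",q)-(235,120)+.5)*6).round(0).tolist())
hd=cr.apply([[.06,0,.022],[.06,0,.038]])+org
print("handle foot",((proj("scene",hd)-(235,120)+.5)*6).round(0).tolist(),((proj("top",hd)-(220,140)+.5)*6+(396,0)).round(0).tolist())
for h in(0,.022):print("shaft",((proj("scene",SEAT+AX*h)-(235,120)+.5)*6).round(0).tolist())
E
```

```text
0 [[189.0, 130.0], [230.0, 134.0], [141.0, 177.0], [103.0, 171.0]]
34 [[154.0, 37.0], [193.0, 38.0], [103.0, 80.0], [66.0, 77.0]]
handle foot [[294.0, 21.0], [278.0, -23.0]] [[559.0, 40.0], [537.0, 28.0]]
shaft [[223.0, 256.0]]
shaft [[199.0, 197.0]]
```

```bash
cat > ov.py <<'E'
from h import *
from cell import get_obs
o=get_obs();r=R.from_euler('xyz',o["tool_rot"],degrees=True);p=o["tool_pos"]
def crank(th,dx=0,dz=0): # tilt about tool y at the grasp point
    cr=r*R.from_euler('y',th,degrees=True)*R.from_euler('z',180,degrees=True)*R.from_euler('x',180,degrees=True)
    g=p+r.apply([dx,0,-.019+dz]); return cr,g-cr.apply([0,0,.056])
f=cv2.imread("pics/scene2.png");x0,y0,k=240,112,14
A=cv2.resize(f[y0:y0+42,x0:x0+50],None,fx=k,fy=k,interpolation=cv2.INTER_CUBIC)
for th,col in((0,(0,0,255)),(8,(0,255,0))):
    cr,org=crank(th)
    for h in(0,.034):
        q=cr.apply(np.array([[s*.017,t*.017,h] for s,t in((1,1),(1,-1),(-1,-1),(-1,1))]))+org
        cv2.polylines(A,[np.round((proj("scene",q)-(x0,y0)+.5)*k).astype(int).reshape(-1,1,2)],True,col,1)
    q=cr.apply([[.0,0,.028],[.06,0,.028],[.06,0,.089]])+org
    cv2.polylines(A,[np.round((proj("scene",q)-(x0,y0)+.5)*k).astype(int).reshape(-1,1,2)],False,col,1)
cv2.imwrite("pics/ov.png",A)
E
python3 ov.py
```

```text
(no output)
```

View pics/ov.png

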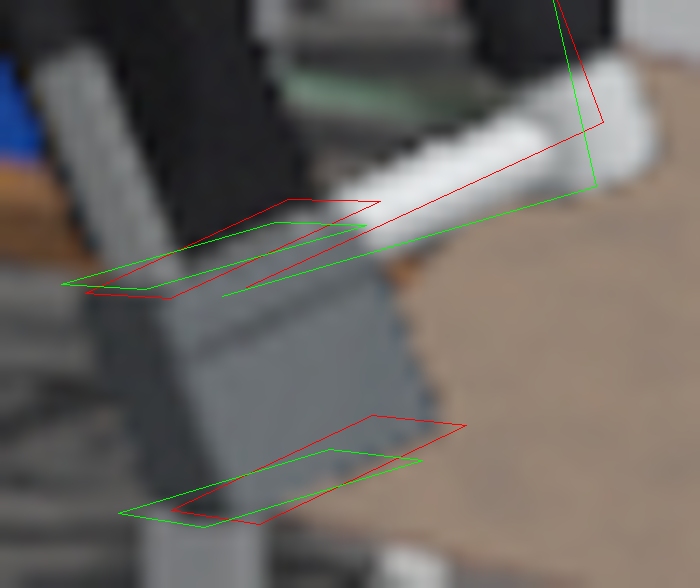

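The overlay shows the crank drooping about 2.5° in the grip. Its hub sits about 1 px (2 mm) left of the model along the arm, so I'll compensate for both. First I move to 27 mm above the seat, just clear of the tip.

```bash
cat >> h.py <<'E'
SEAT=np.array([.5025,-.2195,.135]);TH=2.5;DX=.0015
def pose(h,spin=-25):
    "tool pose with the socket centre h above the seat on the shaft axis"
    rt=tool_on(spin)*R.from_euler('y',-TH,degrees=True)
    cr=tool_on(spin)*R.from_euler('z',180,degrees=True)*R.from_euler('x',180,degrees=True)
    g=SEAT+AX*h+cr.apply([0,0,.056])
    return g-rt.apply([DX,0,-.019]),rt
E
python3 -c "
from h import *
delta(*pose(.027));delta(*pose(.0))"
```

```text
t 7.4 pos [ 0.5028 -0.178   0.2015] rot [-152.45   11.64  152.5 ] F [-0.3 -0.4 -2.6] w 0.0236 q [ 52.  13. -62. 105.  41.  81.  39.]
shift(before turn) [-0.0069 -0.0008  0.0141] turn [ 0.001 -0.052  0.004] shift after turn [-0.0061 -0.0007  0.0145]
t 7.4 pos [ 0.5028 -0.178   0.2015] rot [-152.45   11.64  152.5 ] F [-0.3 -0.4 -2.6] w 0.0236 q [ 52.  13. -62. 105.  41.  81.  39.]
shift(before turn) [-0.0071 -0.0008  0.0411] turn [ 0.001 -0.052  0.004] shift after turn [-0.005  -0.0007  0.0415]
```

```bash
sed -i 's/DX=.0015/DX=.0003/' h.py; python3 -c "
from h import *
delta(*pose(.027))"
```

```text
t 7.4 pos [ 0.5028 -0.178   0.2015] rot [-152.45   11.64  152.5 ] F [-0.3 -0.4 -2.6] w 0.0236 q [ 52.  13. -62. 105.  41.  81.  39.]
shift(before turn) [-0.0057 -0.0008  0.0142] turn [ 0.001 -0.052  0.004] shift after turn [-0.0049 -0.0007  0.0145]
```

>>> {"name": "play_rows", "arguments": {"steps": [[[0, 0, 0, 0.001, -0.052, 0.004, 0], [-0.005, -0.0007, 0.0145, 0, 0, 0, 0], [0, 0, 0, 0, 0, 0, 0], [0, 0, 0, 0, 0, 0, 0], [0, 0, 0, 0, 0, 0, 0]]]}}

```text
time_s: 7.9
tool_pos: [0.5075, -0.1879, 0.1911]
tool_rot: [-152.2, 14.4, 153.7]
force: [0.5, -0.4, -2.2]
grip_width: 0.0238
grasp_force: 44.9
```

```bash
python3 -c "
from h import *
delta(*pose(.027));delta(*pose(0))"
```

```text
t 7.9 pos [ 0.5075 -0.1879  0.1911] rot [-152.19   14.42  153.69] F [ 0.5 -0.4 -2.2] w 0.0238 q [ 53.  12. -61. 107.  43.  77.  38.]
shift(before turn) [ 0.0008 -0.0005  0.0005] turn [ 0.001 -0.    -0.   ] shift after turn [ 0.0008 -0.0005  0.0005]
t 7.9 pos [ 0.5075 -0.1879  0.1911] rot [-152.19   14.42  153.69] F [ 0.5 -0.4 -2.2] w 0.0238 q [ 53.  12. -61. 107.  43.  77.  38.]
shift(before turn) [ 0.002  -0.0005  0.0274] turn [ 0.001 -0.    -0.   ] shift after turn [ 0.002  -0.0005  0.0274]
```

Clear of the tip. I insert in small steps along the shaft axis and watch the force.

>>> {"name": "play_rows", "arguments": {"steps": [[[0.0008, -0.0004, 0.003, 0, 0, 0, 0], [0.0002, 0, 0.004, 0, 0, 0, 0], [0.0002, 0, 0.004, 0, 0, 0, 0], [0, 0, 0, 0, 0, 0, 0]]]}}

```text
time_s: 8.3
tool_pos: [0.5064, -0.1923, 0.1809]
tool_rot: [-152.2, 14.4, 153.8]
force: [1.1, 1.3, -2.1]
grip_width: 0.0236
grasp_force: 44.9
```

```bash
python3 -c "
from h import *
delta(*pose(0))"
```

```text
t 8.3 pos [ 0.5064 -0.1923  0.1809] rot [-152.23   14.4   153.79] F [ 1.1  1.3 -2.1] w 0.0236 q [ 53.  13. -61. 108.  43.  76.  38.]
shift(before turn) [ 0.0004 -0.0013  0.0165] turn [0.003 0.    0.001] shift after turn [ 0.0004 -0.0013  0.0165]
```

>>> {"name": "play_rows", "arguments": {"steps": [[[0, -0.0005, 0.004, 0, 0, 0, 0], [0.0001, 0, 0.004, 0, 0, 0, 0], [0, 0, 0, 0, 0, 0, 0]]]}}

```text
time_s: 8.6
tool_pos: [0.5089, -0.1944, 0.1794]
tool_rot: [-152.2, 14.8, 154.0]
force: [-4.1, 11.7, 20.8]
grip_width: 0.0238
grasp_force: 45.0
```

```bash
python3 -c "
from h import *
delta(*pose(0))"
```

```text
t 8.6 pos [ 0.5089 -0.1944  0.1794] rot [-152.17   14.77  154.01] F [-4.1 11.7 20.8] w 0.0238 q [ 53.  13. -61. 108.  44.  76.  37.]
shift(before turn) [ 0.0032 -0.0017  0.0141] turn [0.002 0.008 0.002] shift after turn [ 0.003  -0.0017  0.0141]
```

>>> {"name": "play_rows", "arguments": {"steps": [[[0, 0, -0.003, 0, 0, 0, 0], [0, 0, 0, 0, 0, 0.05, 0], [0, 0, 0, 0, 0, 0.05, 0], [0, 0, 0, 0, 0, 0, 0]]]}}

```text
time_s: 9.0
tool_pos: [0.508, -0.1939, 0.1797]
tool_rot: [-153.7, 17.3, 148.6]
force: [-1.3, 6.3, 9.1]
grip_width: 0.0234
grasp_force: 45.0
```

```bash
python3 -c "
from h import *
delta(*pose(0))
from cell import get_obs
print(get_obs()['wrist_torque'])"
```

```text
t 9.0 pos [ 0.508  -0.1939  0.1797] rot [-153.71   17.28  148.56] F [-1.3  6.3  9.1] w 0.0234 q [ 53.  13. -60. 108.  43.  76.  32.]
shift(before turn) [ 0.0021 -0.0017  0.0146] turn [ 0.004  0.005 -0.1  ] shift after turn [ 0.0021 -0.0015  0.0146]
[ 1.00934382  0.12828541 -0.10436206]
```

>>> {"name": "play_rows", "arguments": {"steps": [[[0, 0, 0, 0, 0, -0.05, 0], [0, 0, 0, 0, 0, -0.05, 0], [0, 0, 0, 0, 0, -0.05, 0], [0, 0, 0, 0, 0, -0.05, 0], [0, 0, 0, 0, 0, 0, 0]]]}}

```text
time_s: 9.5
tool_pos: [0.5082, -0.1938, 0.1782]
tool_rot: [-151.2, 11.9, 159.1]
force: [2.5, 5.8, 2.6]
grip_width: 0.0241
grasp_force: 45.0
```

```bash
python3 - <<'E'
from h import *
delta(*pose(0))
from cell import *
print(get_obs()['wrist_torque'])
for c,x,y,w,h in(("scene",240,125,60,50),):
    f=read_camera(c)["frame"][:,:,::-1];cv2.imwrite(f"pics/{c}3.png",f)
    cv2.imwrite("pics/g3.png",cv2.resize(f[y:y+h,x:x+w],None,fx=12,fy=12,interpolation=cv2.INTER_CUBIC))
E
```

```text
t 9.5 pos [ 0.5082 -0.1938  0.1782] rot [-151.18   11.89  159.13] F [2.5 5.8 2.6] w 0.0241 q [ 54.  13. -62. 108.  44.  76.  43.]
shift(before turn) [ 0.0022 -0.0022  0.0134] turn [0.006 0.005 0.102] shift after turn [ 0.0019 -0.0023  0.0134]
[ 1.60574507 -0.67821665  0.32443124]
```

View pics/g3.png

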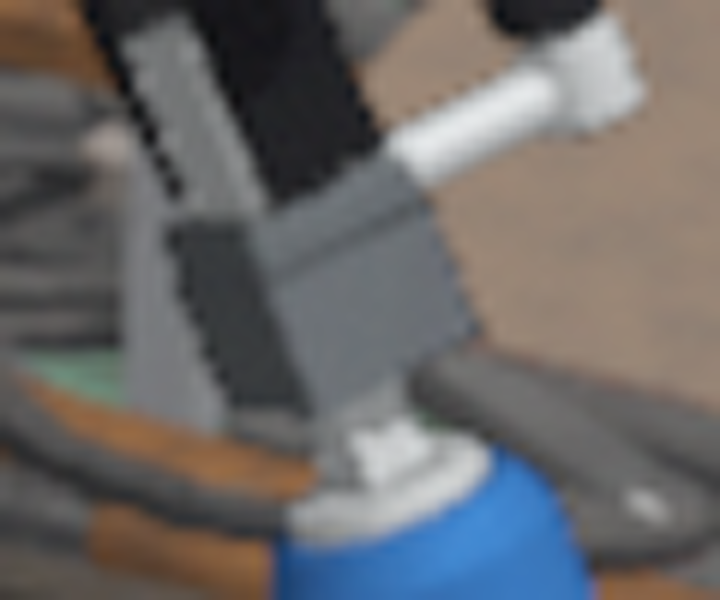

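The scene crop shows the hub seated on the taper only: its bottom corner is at (312,412) and about 18 mm of shaft is still visible below. The yaw sweep in the negative direction helped. I'll continue that way and read the forces in the tool frame.

>>> {"name": "play_rows", "arguments": {"steps": [[[0, 0, 0.001, 0, 0, -0.04, 0], [0, 0, 0.001, 0, 0, -0.04, 0], [0, 0, 0.001, 0, 0, 0, 0]]]}}

```text
time_s: 9.85
tool_pos: [0.509, -0.1938, 0.1776]
tool_rot: [-150.4, 9.7, 163.2]
force: [-1.9, 14.5, 17.3]
grip_width: 0.0235
grasp_force: 45.0
```

```bash
cat > st.py <<'E'
from h import *
from cell import get_obs
delta(*pose(0));o=get_obs();r=R.from_euler('xyz',o["tool_rot"],degrees=True)
print("Ftool",r.inv().apply(o["force"]).round(1),"Mtool",r.inv().apply(o["wrist_torque"]).round(2))
E
python3 st.py
```

```text
t 9.85 pos [ 0.509  -0.1938  0.1776] rot [-150.39    9.75  163.25] F [-1.9 14.5 17.3] w 0.0235 q [ 54.  13. -62. 108.  44.  76.  47.]
shift(before turn) [ 0.0031 -0.0025  0.0128] turn [0.005 0.007 0.182] shift after turn [ 0.0025 -0.0029  0.0129]
Ftool [  3.    2.7 -22.3] Mtool [-1.23  0.97  0.09]
```

>>> {"name": "play_rows", "arguments": {"steps": [[[0, 0, -0.008, 0, 0, 0, 0], [0, 0, -0.008, 0, 0, 0, 0], [0, 0, -0.002, 0, 0, 0, 0], [0, 0, 0, 0, 0, 0, 0], [0, 0, 0, 0, 0, 0, 0]]]}}

```text
time_s: 10.35
tool_pos: [0.5054, -0.1887, 0.1897]
tool_rot: [-150.2, 9.4, 162.9]
force: [-0.3, -0.4, -3.2]
grip_width: 0.0239
grasp_force: 45.0
```

```bash
python3 st.py; python3 - <<'E'
from h import *
from cell import read_camera,get_obs
f=read_camera("scene")["frame"][:,:,::-1];cv2.imwrite("pics/scene4.png",f)
E
```

```text
t 10.35 pos [ 0.5054 -0.1887  0.1897] rot [-150.24    9.4   162.94] F [-0.3 -0.4 -3.2] w 0.0239 q [ 54.  12. -63. 108.  43.  77.  48.]
shift(before turn) [0.0001 0.0005 0.0258] turn [ 0.001 -0.     0.18 ] shift after turn [0.0002 0.0005 0.0258]
Ftool [0.7 1.2 2.9] Mtool [-1.02  0.22  0.02]
```

Free-space readings put the measured pose on my planned axis. In contact the tool drifted about (-2.5, +3) mm sideways, so the shaft estimate needs refining. I'll fit the shaft photometrically, position and spin, using the first pictures.

```bash
cat > fit.py <<'E'
from h import *
from scipy.optimize import differential_evolution,minimize
ims={c:cv2.imread(f"pics/{c}0.png").astype(float) for c in("scene","top")}
W={"scene":(260,147,24,27),"top":(240,163,22,22)};k=6
th=np.linspace(0,2*np.pi,60);U=np.c_[np.cos(th),np.sin(th),0*th]
faces=[[0,1,5,4],[1,2,6,5],[2,3,7,6],[3,0,4,7]]
def render(c,x,A=SH):
    p=x[:3];x0,y0,w,h=W[c];L=np.zeros((h*k,w*k),np.uint8)
    to=lambda P:np.round(((proj(c,P)-(x0,y0)+.5)*k-.5)*16).astype(np.int32)
    fill=lambda P,v:cv2.fillConvexPoly(L,cv2.convexHull(to(P)),v,shift=4)
    d=A.apply(U*.018)+p;fill(np.r_[d,d-A.apply([0,0,x[4]])],1);fill(d,2)
    B=A*R.from_euler('z',x[3],degrees=True);cam=-V[c][:,:3].T@V[c][:,3]
    S=np.array([[-1,-1,0],[1,-1,0],[1,1,0],[-1,1,0]])
    lev=[S*.00675+[0,0,0],S*.00675+[0,0,.018],S*.00475+[0,0,.022]]
    v=3
    for a,b in((0,1),(1,2)):
        Q=B.apply(np.r_[lev[a],lev[b]])+p
        for f in faces:
            n=np.cross(Q[f[1]]-Q[f[0]],Q[f[3]]-Q[f[0]])
            if n@(cam-Q[f].mean(0))>0: fill(Q[f],v)
            v+=1
    fill(B.apply(lev[2])+p,v)
    return L,v
def cost(x,A=SH):
    t=0
    for c in W:
        x0,y0,w,h=W[c];I0=ims[c][y0:y0+h,x0:x0+w];L,v=render(c,x,A)
        blue=(I0[:,:,0]-I0[:,:,2]>60)
        # least-squares mixture: pixel colour = coverage-weighted region colours
        cov=[]
        for r in range(v+1):
            m=cv2.resize((L==r).astype(np.float32),(w,h),interpolation=cv2.INTER_AREA)
            if r==0: cov+=[m*blue,m*~blue]
            elif c=="top" and r>=3: continue
            elif m.sum()>.5: cov.append(m)
        M=np.stack([q.ravel() for q in cov],1);Y=I0.reshape(-1,3)
        if c=="top":
            keep=~np.isin(cv2.resize(L,(w,h),interpolation=cv2.INTER_NEAREST),range(3,v+1)).ravel()
            M,Y=M[keep],Y[keep]
        res=Y-M@np.linalg.lstsq(M,Y,rcond=None)[0]
        t+=np.minimum(np.abs(res),60).sum()/len(Y)
    return t
if __name__=="__main__":
    b=[(.495,.510),(-.228,-.212),(.124,.142),(-75,15),(.002,.008)]
    for sd in(1,2):
        s=differential_evolution(cost,b,seed=sd,maxiter=60,popsize=10,tol=1e-6);print(s.x.round(4),round(s.fun,3))
    for sp in range(-70,20,10):
        y=minimize(lambda z:cost(np.r_[z[:3],sp,z[3]]),s.x[[0,1,2,4]],method="Nelder-Mead",options=dict(maxiter=120));print(sp,y.x.round(4),round(y.fun,3))
E
time python3 fit.py
```

```text
[ 5.04000e-01 -2.19800e-01  1.29200e-01 -2.34188e+01  3.30000e-03] 106.911
[ 5.04000e-01 -2.19900e-01  1.29200e-01 -2.31392e+01  3.20000e-03] 106.933
-70 [ 0.5044 -0.2197  0.1275  0.0033] 113.246
-60 [ 0.5042 -0.2197  0.1286  0.0033] 112.357
-50 [ 0.5041 -0.22    0.1293  0.0033] 110.573
-40 [ 0.5038 -0.2204  0.1303  0.0033] 109.129
-30 [ 0.5039 -0.2203  0.1294  0.0032] 107.485
-20 [ 0.5038 -0.2195  0.129   0.0032] 107.396
-10 [ 0.5042 -0.2197  0.1274  0.0033] 110.099
0 [ 0.5043 -0.219   0.1278  0.0032] 111.714
10 [ 0.5043 -0.2206  0.1261  0.0033] 113.506
real	0m11.683s
user	0m12.074s
sys	0m0.067s
```

The photometric fit is sharp: seat (0.504, -0.2198, 0.129), spin -23.3°. That explains the block.

```bash
cat >> h.py <<'E'
SEAT=np.array([.5039,-.2198,.1292])
E
sed -i 's/def pose(h,spin=-25)/def pose(h,spin=-23.3)/' h.py
python3 -c "
from h import *
delta(*pose(.024));delta(*pose(0))"
```

```text
t 10.4 pos [ 0.5054 -0.1886  0.1896] rot [-150.24    9.4   162.94] F [-0.2  0.1 -2.8] w 0.0239 q [ 54.  12. -63. 108.  43.  77.  48.]
shift(before turn) [-0.0014  0.0033  0.007 ] turn [-0.    -0.     0.151] shift after turn [-0.0009  0.0035  0.007 ]
t 10.4 pos [ 0.5054 -0.1886  0.1896] rot [-150.24    9.4   162.94] F [-0.2  0.1 -2.8] w 0.0239 q [ 54.  12. -63. 108.  43.  77.  48.]
shift(before turn) [-0.0004  0.0035  0.0309] turn [-0.    -0.     0.151] shift after turn [0.0001 0.0035 0.0309]
```

>>> {"name": "play_rows", "arguments": {"steps": [[[0, 0, 0, 0, 0, 0.075, 0], [0, 0, 0, 0, 0, 0.075, 0], [-0.0009, 0.0035, 0.003, 0, 0, 0, 0], [0.0001, 0, 0.004, 0, 0, 0, 0], [0.0002, 0, 0.004, 0, 0, 0, 0], [0.0002, 0, 0.004, 0, 0, 0, 0], [0, 0, 0, 0, 0, 0, 0]]]}}

```text
time_s: 11.1
tool_pos: [0.5076, -0.1935, 0.1747]
tool_rot: [-151.8, 13.5, 155.3]
force: [1.4, -1.2, -5.6]
grip_width: 0.0241
grasp_force: 45.0
```

```bash
python3 st.py
```

```text
t 11.1 pos [ 0.5076 -0.1935  0.1747] rot [-151.83   13.55  155.35] F [ 1.4 -1.2 -5.6] w 0.0241 q [ 53.  14. -61. 108.  44.  76.  39.]
shift(before turn) [ 0.0005 -0.0007  0.0157] turn [ 0.001 -0.     0.002] shift after turn [ 0.0005 -0.0007  0.0157]
Ftool [-0.4  2.4  5.4] Mtool [-1.34  0.12  0.03]
```

No axial resistance now. I continue.

>>> {"name": "play_rows", "arguments": {"steps": [[[0.0002, -0.0002, 0.004, 0, 0, 0, 0], [0.0002, 0, 0.004, 0, 0, 0, 0], [0, 0, 0, 0, 0, 0, 0]]]}}

```text
time_s: 11.4
tool_pos: [0.5074, -0.1965, 0.1693]
tool_rot: [-151.8, 13.6, 155.4]
force: [-0.6, 4.9, 2.9]
grip_width: 0.0237
grasp_force: 45.0
```

```bash
python3 st.py
```

```text
t 11.4 pos [ 0.5074 -0.1965  0.1693] rot [-151.79   13.61  155.39] F [-0.6  4.9  2.9] w 0.0237 q [ 53.  14. -61. 109.  45.  76.  38.]
shift(before turn) [ 0.0003 -0.0008  0.0095] turn [0.    0.001 0.002] shift after turn [ 0.0003 -0.0008  0.0095]
Ftool [ 1.8  2.1 -5. ] Mtool [-0.93  0.87 -0.09]
```

>>> {"name": "play_rows", "arguments": {"steps": [[[0.0004, 0.0004, 0.004, 0, 0, 0, 0], [0, 0, 0.004, 0, 0, 0, 0], [0, 0, 0, 0, 0, 0, 0]]]}}

```text
time_s: 11.7
tool_pos: [0.507, -0.2003, 0.1625]
tool_rot: [-151.7, 13.6, 155.4]
force: [-2.3, 4.7, 4.9]
grip_width: 0.0236
grasp_force: 45.0
```

```bash
python3 st.py
```

```text
t 11.7 pos [ 0.507  -0.2003  0.1625] rot [-151.75   13.62  155.38] F [-2.3  4.7  4.9] w 0.0236 q [ 53.  14. -61. 109.  45.  75.  38.]
shift(before turn) [-0.     -0.0008  0.0017] turn [-0.     0.001  0.002] shift after turn [-0.     -0.0008  0.0017]
Ftool [ 2.8  0.2 -6.6] Mtool [-0.68  1.09 -0.07]
```

>>> {"name": "play_rows", "arguments": {"steps": [[[0.0003, 0, 0.003, 0, 0, 0, 0], [0, 0, 0.003, 0, 0, 0, 0], [0, 0, 0, 0, 0, 0, 0]]]}}

```text
time_s: 12.0
tool_pos: [0.5074, -0.2011, 0.1612]
tool_rot: [-151.6, 13.7, 155.5]
force: [-11.9, 17.0, 27.4]
grip_width: 0.0235
grasp_force: 45.0
```

```bash
python3 st.py
```

```text
t 12.0 pos [ 0.5074 -0.2011  0.1612] rot [-151.59   13.73  155.47] F [-11.9  17.   27.4] w 0.0235 q [ 53.  15. -61. 109.  46.  75.  38.]
shift(before turn) [ 0.0003 -0.0011  0.0001] turn [-0.003  0.004  0.002] shift after turn [ 0.0003 -0.0011  0.0001]
Ftool [ 10.9  -5.4 -32.1] Mtool [ 0.84  2.87 -0.  ]
```

It is home: h ≈ 0 with 32 N on the shoulder. I relax the pressure, open, and retract along the axis. I also take out the 2.5° tilt, then move over to the handle.

>>> {"name": "play_rows", "arguments": {"steps": [[[0, 0, -0.002, 0, 0, 0, 0], [0, 0, -0.002, 0, 0, 0, 0], [0, 0, -0.001, 0, 0, 0, 0], [0, 0, 0, 0, 0, 0, 0.05], [0, 0, 0, 0, 0, 0, 0.05], [0, 0, 0, 0, 0, 0, 0.05], [0, 0, 0, 0, 0, 0, 0.05], [0, 0, -0.02, 0, 0, 0, 0.05], [0, 0, -0.03, 0, 0, 0, 0.05], [0, 0, -0.02, 0, 0.044, 0, 0.05], [0, 0, 0, 0, 0, 0, 0.05], [0, 0, 0, 0, 0, 0, 0.05]]]}}

```text
time_s: 13.2
tool_pos: [0.5079, -0.1648, 0.2214]
tool_rot: [-152.1, 11.5, 154.2]
force: [0.5, -0.1, 0.0]
grip_width: 0.05
grasp_force: 0.0
```

```bash
cat >> h.py <<'E'
def hpose(ang,h,spin=-23.3):
    "tool over the handle: crank arm at ang (deg, shaft frame), TCP h above hub underside; tool keeps spin"
    a=np.radians(ang);return SEAT+SH.apply([.06*np.cos(a),.06*np.sin(a),h]),tool_on(spin)
E
cat > pt.py <<'E'
# red index and pointer in both pictures -> along-bed distance
from h import *
from cell import read_camera,silhouettes
for c in("scene","top"):
    f=read_camera(c)["frame"];cv2.imwrite(f"pics/{c}_last.png",f[:,:,::-1]);F=f.astype(int)
    m=(F[:,:,0]>150)&(F[:,:,1]<70)&(F[:,:,2]<70);y,x=np.nonzero(m);print(c,"red",len(x),x.mean() if len(x) else 0,y.mean() if len(y) else 0, (x.min(),x.max(),y.min(),y.max()) if len(x) else 0)
    s=silhouettes(c,"crank");print([(round(q["p"],2),q["extent"]) for q in s][:2])
E
python3 pt.py; python3 -c "
from h import *
delta(*hpose(-23.3,.1));delta(*hpose(-23.3,.047))"
```

```text
scene red 293 387.17064846416383 59.69965870307167 (np.int64(99), np.int64(427), np.int64(31), np.int64(245))
[(0.47, [258.7, 113.1, 292.4, 168.1])]
top red 12 288.8333333333333 209.08333333333334 (np.int64(288), np.int64(290), np.int64(207), np.int64(211))
[(0.75, [237.3, 140.1, 258.0, 184.5])]
t 13.4 pos [ 0.5065 -0.1658  0.22  ] rot [-152.01   11.32  154.1 ] F [-0.4 -0.1 -1.1] w 0.0502 q [ 52.  13. -63. 103.  40.  83.  41.]
shift(before turn) [-0.0629 -0.0004  0.0056] turn [-0.001 -0.001  0.001] shift after turn [-0.0629 -0.0003  0.0056]
t 13.4 pos [ 0.5065 -0.1658  0.22  ] rot [-152.01   11.32  154.1 ] F [-0.4 -0.1 -1.1] w 0.0502 q [ 52.  13. -63. 103.  40.  83.  41.]
shift(before turn) [-0.063  -0.0003  0.0586] turn [-0.001 -0.001  0.001] shift after turn [-0.0629 -0.0003  0.0586]
```

>>> {"name": "play_rows", "arguments": {"steps": [[[-0.0315, 0, 0, 0, 0, 0, 0.05], [-0.0315, 0, 0, 0, 0, 0, 0.05], [0, 0, 0, 0, 0, 0, 0.05], [0, 0, 0.02, 0, 0, 0, 0.05], [0, 0, 0.02, 0, 0, 0, 0.05], [0, 0, 0.0185, 0, 0, 0, 0.05], [0, 0, 0, 0, 0, 0, 0.05], [0, 0, 0, 0, 0, 0, 0.05]]], "force": 20}}

```text
time_s: 14.2
tool_pos: [0.5597, -0.2214, 0.1824]
tool_rot: [-152.1, 11.3, 154.1]
force: [-0.1, -0.1, 0.1]
grip_width: 0.0497
grasp_force: 0.0
```

```bash
python3 -c "
from h import *
delta(*hpose(-23.3,.047))"
```

```text
t 14.2 pos [ 0.5597 -0.2214  0.1824] rot [-152.05   11.35  154.1 ] F [-0.1 -0.1  0.1] w 0.0497 q [ 49.  23. -58.  98.  49.  82.  40.]
shift(before turn) [ 0.0004 -0.0006  0.0009] turn [ 0.    -0.     0.001] shift after turn [ 0.0004 -0.0006  0.0009]
```

>>> {"name": "play_rows", "arguments": {"steps": [[[0, 0, 0, 0, 0, 0, 0.015], [0, 0, 0, 0, 0, 0, 0.015], [0, 0, 0, 0, 0, 0, 0.015], [0, 0, 0, 0, 0, 0, 0.015], [0, 0, 0, 0, 0, 0, 0.015], [0, 0, 0, 0, 0, 0, 0.015]]], "force": 20}}

```text
time_s: 14.8
tool_pos: [0.5605, -0.221, 0.1828]
tool_rot: [-152.1, 11.4, 154.1]
force: [1.0, 1.7, 2.1]
grip_width: 0.0223
grasp_force: 20.0
```

```bash
python3 st.py; python3 - <<'E'
from h import *
# pointer / index along-bed distance from the first pictures, from marks in the 5x top crop
a=lambda q:px(q,(190,145),(0,0),5)
im=cv2.imread("pics/top0.png").astype(int)
m=(im[:,:,2]>150)&(im[:,:,1]<80)&(im[:,:,0]<80);m[:200]=0;m[:,:280]=0;m[:,300:]=0
y,x=np.nonzero(m);print("red top",x.mean(),y.mean(),x.min(),x.max(),y.min(),y.max())
im=cv2.imread("pics/scene0.png").astype(int)
m=(im[:,:,2]>150)&(im[:,:,1]<80)&(im[:,:,0]<80);m[:225]=0;m[260:]=0;m[:,:285]=0;m[:,310:]=0
y,x=np.nonzero(m);print("red scene",x.mean(),y.mean(),x.min(),x.max(),y.min(),y.max())
t,e=tri(px((215,411),(258,223),(0,300),6),a((500,305)));print("index tip",t,e)
p,e=tri(px((147,328),(258,223),(0,300),6),a((418,276)));print("pointer tip",p,e)
u=np.array([np.sin(np.radians(5.5)),np.cos(np.radians(5.5))]);print("dist",(p-t)[:2]@u)
E
```

```text
t 14.8 pos [ 0.5605 -0.221   0.1828] rot [-152.09   11.42  154.14] F [1.  1.7 2.1] w 0.0223 q [ 49.  23. -58.  98.  49.  82.  40.]
shift(before turn) [ 0.0599 -0.001   0.0115] turn [ 0.001 -0.043  0.001] shift after turn [ 0.0603 -0.0011  0.0089]
Ftool [-0.6  0.8 -2.7] Mtool [-0.75  0.15  0.07]
red top 289.3125 208.8125 288 291 207 211
red scene 297.44444444444446 241.1851851851852 293 299 237 246
index tip [ 0.43390473 -0.32214997  0.02731141] [ 1.93295749 -0.1248847  -2.24503618  1.34460619]
pointer tip [ 0.45112235 -0.28273975  0.03032135] [ 0.46720075 -0.02513362 -0.5210074   0.32082488]
dist 0.0408790252522641
```

Handle gripped. I start winding clockwise with a first quarter turn as a check.

>>> {"name": "play_rows", "arguments": {"steps": [[[0.002, -0.0155, 0.001, 0, 0, 0, 0.015], [0.006, -0.0145, 0, 0, 0, 0, 0.015], [0.0095, -0.0124, 0, 0, 0, 0, 0.015], [0.0124, -0.0095, 0, 0, 0, 0, 0.015], [0.0145, -0.006, 0, 0, 0, 0, 0.015], [0.0155, -0.002, 0, 0, 0, 0, 0.015], [0, 0, 0, 0, 0, 0, 0.015]]]}}

```text
time_s: 15.5
tool_pos: [0.4791, -0.2408, 0.1988]
tool_rot: [-151.9, 11.5, 154.2]
force: [0.5, 2.8, 4.3]
grip_width: 0.0219
grasp_force: 20.0
```

```bash
cat > hs.py <<'E'
import sys
from h import *
from cell import get_obs
a=float(sys.argv[1]);h=float(sys.argv[2]) if len(sys.argv)>2 else .046
delta(*hpose(-23.3-a,h));o=get_obs();r=R.from_euler('xyz',o["tool_rot"],degrees=True)
print("Ftool",r.inv().apply(o["force"]).round(1),"Mtool",r.inv().apply(o["wrist_torque"]).round(2))
d=SH.inv().apply(o["tool_pos"]-SEAT);print("radius",np.hypot(*d[:2]).round(4),"ang cw",(-23.3-np.degrees(np.arctan2(d[1],d[0]))).round(1),"h",d[2].round(4))
E
python3 hs.py 90
```

```text
t 15.5 pos [ 0.4791 -0.2408  0.1988] rot [-151.95   11.52  154.19] F [0.5 2.8 4.3] w 0.0219 q [ 62.   9. -62. 108.  40.  75.  48.]
shift(before turn) [ 0.0009 -0.0005  0.0026] turn [-0.002  0.003  0.001] shift after turn [ 0.0009 -0.0005  0.0026]
Ftool [-0.1  0.4 -5.1] Mtool [-0.73  0.29  0.05]
radius 0.0595 ang cw 89.1 h 0.0486
```

>>> {"name": "play_rows", "arguments": {"steps": [[[0.0155, 0.002, 0.001, 0, 0, 0, 0.015], [0.0145, 0.006, 0.001, 0, 0, 0, 0.015], [0.0124, 0.0095, 0, 0, 0, 0, 0.015], [0.0095, 0.0124, 0, 0, 0, 0, 0.015], [0.006, 0.0145, 0, 0, 0, 0, 0.015], [0.002, 0.0155, 0, 0, 0, 0, 0.015], [-0.002, 0.0155, 0, 0, 0, 0, 0.015], [-0.006, 0.0145, 0, 0, 0, 0, 0.015], [-0.0095, 0.0124, 0, 0, 0, 0, 0.015], [-0.0124, 0.0095, 0, 0, 0, 0, 0.015], [-0.0145, 0.006, 0, 0, 0, 0, 0.015], [-0.0155, 0.002, 0, 0, 0, 0, 0.015]]]}}

```text
time_s: 16.7
tool_pos: [0.5365, -0.1502, 0.1414]
tool_rot: [-152.0, 11.4, 154.2]
force: [-2.3, 4.8, 9.4]
grip_width: 0.0226
grasp_force: 20.0
```

```bash
python3 hs.py 270
```

```text
t 16.7 pos [ 0.5365 -0.1502  0.1414] rot [-152.05   11.35  154.24] F [-2.3  4.8  9.4] w 0.0226 q [ 45.  24. -61. 104.  49.  82.  30.]
shift(before turn) [ 0.0013 -0.0021  0.0007] turn [0.    0.001 0.003] shift after turn [ 0.0013 -0.0022  0.0007]
Ftool [  2.3  -1.8 -10.4] Mtool [0.3  0.83 0.09]
radius 0.0622 ang cw -88.8 h 0.0467
```

>>> {"name": "play_rows", "arguments": {"steps": [[[-0.0155, -0.003, -0.001, 0, 0, 0, 0.015], [-0.0145, -0.0065, 0, 0, 0, 0, 0.015], [-0.0124, -0.0095, 0, 0, 0, 0, 0.015], [-0.0095, -0.0124, 0, 0, 0, 0, 0.015], [-0.006, -0.0145, 0, 0, 0, 0, 0.015], [-0.002, -0.0155, 0, 0, 0, 0, 0.015], [0.002, -0.0155, 0, 0, 0, 0, 0.015], [0.006, -0.0145, 0, 0, 0, 0, 0.015], [0.0095, -0.0124, 0, 0, 0, 0, 0.015], [0.0124, -0.0095, 0, 0, 0, 0, 0.015], [0.0145, -0.006, 0, 0, 0, 0, 0.015], [0.0155, -0.002, 0, 0, 0, 0, 0.015]]]}}

```text
time_s: 17.9
tool_pos: [0.4807, -0.2424, 0.1984]
tool_rot: [-152.2, 11.6, 154.2]
force: [2.5, 3.3, 4.2]
grip_width: 0.0225
grasp_force: 20.0
```

```bash
python3 hs.py 90
```

```text
t 17.9 pos [ 0.4807 -0.2424  0.1984] rot [-152.22   11.63  154.2 ] F [2.5 3.3 4.2] w 0.0225 q [ 64.  10. -64. 108.  40.  75.  48.]
shift(before turn) [ 0.0029 -0.0002  0.0016] turn [0.003 0.005 0.   ] shift after turn [ 0.0029 -0.0002  0.0016]
Ftool [-1.6  1.7 -5.4] Mtool [-1.54 -0.45  0.1 ]
radius 0.0598 ang cw 87.2 h 0.0476
```

>>> {"name": "play_rows", "arguments": {"steps": [[[0.0165, 0.002, 0.001, 0, 0, 0, 0.015], [0.0155, 0.006, 0, 0, 0, 0, 0.015], [0.0124, 0.0095, 0, 0, 0, 0, 0.015], [0.0095, 0.0124, 0, 0, 0, 0, 0.015], [0.006, 0.0145, 0, 0, 0, 0, 0.015], [0.002, 0.0155, 0, 0, 0, 0, 0.015], [-0.002, 0.0155, 0, 0, 0, 0, 0.015], [-0.006, 0.0145, 0, 0, 0, 0, 0.015], [-0.0095, 0.0124, 0, 0, 0, 0, 0.015], [-0.0124, 0.0095, 0, 0, 0, 0, 0.015], [-0.0145, 0.006, 0, 0, 0, 0, 0.015], [-0.0155, 0.001, 0, 0, 0, 0, 0.015]]]}}

```text
time_s: 19.1
tool_pos: [0.534, -0.1497, 0.1414]
tool_rot: [-152.2, 11.3, 154.3]
force: [-1.1, 8.6, 6.4]
grip_width: 0.0224
grasp_force: 20.0
```

```bash
python3 hs.py 270; python3 - <<'E'
from h import *
from cell import read_camera
im=[]
for c,x,y in(("scene",265,205),("top",262,190)):
    f=read_camera(c)["frame"][:,:,::-1];cv2.imwrite(f"pics/{c}5.png",f)
    a=cv2.resize(f[y:y+40,x:x+40],None,fx=10,fy=10,interpolation=cv2.INTER_CUBIC);im.append(a)
cv2.imwrite("pics/p5.png",np.hstack(im))
E
```

```text
t 19.1 pos [ 0.534  -0.1497  0.1414] rot [-152.24   11.32  154.29] F [-1.1  8.6  6.4] w 0.0224 q [ 46.  24. -63. 104.  49.  82.  30.]
shift(before turn) [-0.0011 -0.0014  0.0009] turn [0.004 0.001 0.004] shift after turn [-0.0011 -0.0014  0.0009]
Ftool [ 3.3  3.1 -9.7] Mtool [-0.93  0.84  0.06]
radius 0.0614 ang cw -91.1 h 0.0469
```

View pics/p5.png

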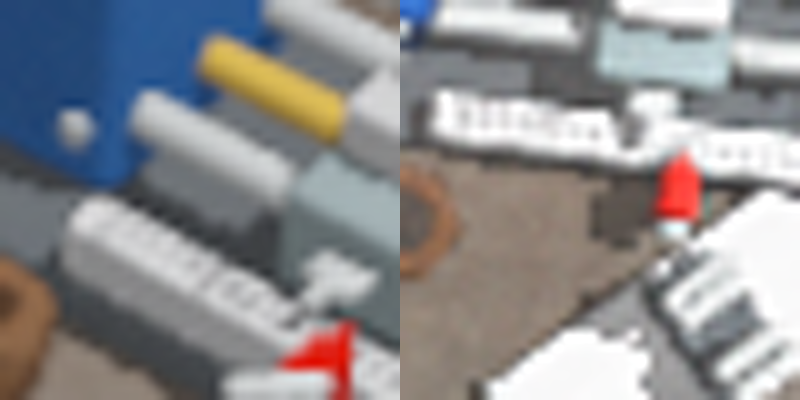

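The top crop shows the pointer centre at about (653,115) and the index tip at (683,150). In the scene crop the pointer tip is at about (295,312) and the index tip at (285,362). I'll turn both into along-bed distances.

```bash
python3 - <<'E'
from h import *
S=lambda q:(np.array(q)+.5)/10-.5+(265,205);T=lambda q:(np.array(q)-(400,0)+.5)/10-.5+(262,190)
u=np.array([np.sin(np.radians(5.5)),np.cos(np.radians(5.5)),0])
i,e=tri(S((285,362)),T((683,152)));print("index",i,e)
p,e2=tri(S((297,312)),T((654,120)));print("pointer",p,e2,"remain",(p-i)@u)
def pl(c,q,z): 
    return np.r_[least_squares(lambda a:proj(c,[a[0],a[1],z])[0]-q,[.45,-.3]).x,z]
for z in(.02,.025,.03,.035):
    print(z,[round(float((pl(c,F(a),z)-pl(c,F(b),z))@u)*1e3,1) for c,F,a,b in(("scene",S,(297,312),(285,362)),("top",T,(654,120),(683,152)))])
# gray profile rows of top picture around pointer
t=cv2.imread("pics/top5.png");g=t.mean(2).astype(int)
print("cols 282..296");
for r in range(197,212): print(r,g[r,282:296],"R",(t[r,282:296,2].astype(int)-t[r,282:296,1]))
E
```

```text
index [ 0.43539486 -0.32153332  0.02676131] [ 2.36706701 -0.15316627 -2.74623901  1.64449744]
pointer [ 0.44536432 -0.31637303  0.02953881] [ 1.43353638 -0.09383867 -1.64672526  0.98497746] remain 0.0060920621497912095
0.02 [6.3, 8.6]
0.025 [6.3, 8.6]
0.03 [6.2, 8.5]
0.035 [6.2, 8.5]
cols 282..296
197 [146 156 174 179 183 187 196 199 204 210 213 217 186  91] R [-13 -17 -17 -19 -19 -17 -20 -18 -21 -22 -22 -20 -19   0]
198 [ 96 102 119 140 122 118 127 139 148 160 179 180 149  79] R [ -1  -6  -6  -6  -7  -8  -8 -10 -13 -16 -19 -16 -13   2]
199 [ 95  91 110 186 232 230 229 177  85  97 118 130 131 123] R [  3   0  -3  -2  -3  -1   0  -1  -5  -5 -10  -6  -7  -4]
200 [ 86  84 131 231 249 247 246 205 117 122 125 124 132 134] R [-1 -1 -3 -4 -2 -3 -3 -8 -6 -2 -2 -4 -6 -5]
201 [233 115 127 168 209 240 225 184 119 125 130 136 132 128] R [ 0  0  1  0 -2 -2 -2 -5 -9 -6 -2 -4 -4 -5]
202 [249 182 140 131 177 239 249 248 242 218 194 157 128 114] R [ 0  0  2  2  0 -1  1  0  0 -2 -2 -1 -4 -5]
203 [248 211 143 136 204 251 251 237 236 229 234 250 247 250] R [ 0  1  1  0  0 -2  0  1  0  0 -1 -1 -1  0]
204
[... 244 characters left out ...]
4 141 145 193 240 255 255 255] R [  0   1   1  -2  -1  -3  44 143 156  54  -7   0   0   0]
207 [ 80  71  75  73  73  65  94 122 127 141 145 178 179 167] R [  5   5   3   6  -1  12 120 194 190 151   7  -3  -3  -1]
208 [117  76  79  82  75  72  93 124 128 131  67  62  58  62] R [ 13   8   7  10   6  23 139 191 186 182  29   1   3   0]
209 [ 96  85  86  86  84  79  96 128 129 139 102 122 113  72] R [  9   8   7  10   9  36 156 184 186 168   4   9  10   7]
210 [ 84  85  83  83  82  83 109 127 129 145 130 134 114  94] R [  8   8   9   7   9  73 189 187 183 160  -3   8  11   2]
211 [ 84  83  84  81  77  72  85 101 112 142 128 115 150 240] R [  7   5   7   7  15  52 113 153 166 123   0   7   4   2]
```

Remaining distance is about 6-8.5 mm. I wind another 120° (6.7 mm), then measure again.

>>> {"name": "play_rows", "arguments": {"steps": [[[-0.0155, -0.003, -0.001, 0, 0, 0, 0.015], [-0.0145, -0.0065, 0, 0, 0, 0, 0.015], [-0.0124, -0.0095, 0, 0, 0, 0, 0.015], [-0.0095, -0.0124, 0, 0, 0, 0, 0.015], [-0.006, -0.0145, 0, 0, 0, 0, 0.015], [-0.002, -0.0155, 0, 0, 0, 0, 0.015], [0.002, -0.0155, 0, 0, 0, 0, 0.015], [0.006, -0.0145, 0, 0, 0, 0, 0.015], [0, 0, 0, 0, 0, 0, 0.015], [0, 0, 0, 0, 0, 0, 0.015]]]}}

```text
time_s: 20.2
tool_pos: [0.536, -0.2437, 0.1952]
tool_rot: [-152.0, 11.5, 154.1]
force: [0.0, 2.1, 6.4]
grip_width: 0.0218
grasp_force: 20.0
```

```bash
python3 hs.py 30; cat > m.py <<'E'
from h import *
from cell import read_camera
for c in("top","scene"):
    t=read_camera(c)["frame"].astype(int);cv2.imwrite(f"pics/{c}_m.png",t[:,:,::-1].astype(np.uint8));g=t.mean(2).astype(int)
    rs,cs=(range(197,210),slice(282,298)) if c=="top" else (range(228,250),slice(288,308))
    print(c,cs)
    for r in rs: print(r,*["%4d"%v if e<40 else "%3dR"%v for v,e in zip(g[r,cs],t[r,cs,0]-t[r,cs,1])])
E
python3 m.py
```

```text
t 20.2 pos [ 0.536  -0.2437  0.1952] rot [-152.04   11.46  154.12] F [0.  2.1 6.4] w 0.0218 q [ 56.  20. -63. 101.  48.  81.  43.]
shift(before turn) [-0.0004  0.0032  0.0008] turn [-0.     0.001  0.001] shift after turn [-0.0004  0.0032  0.0008]
Ftool [-0.4 -1.3 -6.6] Mtool [-0.61  0.29  0.02]
radius 0.0613 ang cw 32.8 h 0.0468
top slice(282, 298, None)
197   96  102  142  186  185  190  198  202  207  210  211  213  210  214  202  145
198  100   93  104  119  121  122  129  141  145  158  177  187  193  200  194  108
199   93   93   97   89   82  148  240  219  126  122  112  111  119  126  134  117
200   86   86   90   87   82  164  255  249  240  229  104  120  118  126  131  134
201  242  196  175  128   85  149  242  247  250  249  124  131  135  135  135  133
202  249  227  244  199  132  140  208  235  203  230  195  162  125  120  109  125
203  247  230  248  233  235  130  177  225  220  226  235  252  251  251  255  255
204  253  249  248  236  247  151  233  246  198  248  239  251  246  252  247  253
205  225  234  247  255  244  215  193  196 177R  248  241  247  218  2
[... 1964 characters left out ...]
4  215  214  214  213  195 142R  89R  173  204  215  203  183  201  200  168
244  174  186  184  184  190  194  181  185  189  157 105R  90R  140  161  197  211  211  201  173  195
245  184  207  207  207  208  209  206  208  208  176 113R 103R  131  138  153  169  201  183  196  214
246  185  206  206  206  206  206  207  206  208  182 120R 113R  134  140  138  139  154  160  203  219
247  193  213  218  218  218  220  220  222  223  216  168 130R  140  140  141  140  139  142  156  179
248  188  209  213  213  212  212  212  212  211  210  164   94  113  133  138  140  141  139  138  144
249  162  183  188  187  186  185  184  183  182  172  124   76   84   95  116  133  138  140  140  139
```

```bash
python3 - <<'E'
from h import *
u=np.array([np.sin(np.radians(5.5)),np.cos(np.radians(5.5)),0])
def pl(c,q,z): return np.r_[least_squares(lambda a:proj(c,[a[0],a[1],z])[0]-q,[.45,-.3]).x,z]
for q in((298.5,237.),(298,236.5),(299.5,236)):
  for z1,z2 in((.028,.028),(.030,.027)):
    print(q,z1,z2,((pl("scene",q,z1)-pl("scene",(293,240.5),z2))@u*1e3).round(1))
a=pl("top",(289.4,200.5),.03);b=pl("top",(289.8,205.2),.028);print((a-b)@u*1e3,a,b, b-pl("scene",(293,240.5),.028))
E
```

```text
(298.5, 237.0) 0.028 0.028 -2.8
(298.5, 237.0) 0.03 0.027 -4.3
(298, 236.5) 0.028 0.028 -1.2
(298, 236.5) 0.03 0.027 -2.7
(299.5, 236) 0.028 0.028 -2.7
(299.5, 236) 0.03 0.027 -4.2
2.5459060983212267 [ 0.45092939 -0.32717914  0.03      ] [ 0.43860607 -0.32855022  0.028     ] [ 0.00685706 -0.01055691  0.        ]
```

```bash
python3 - <<'E'
from h import *
u=np.array([np.sin(np.radians(5.5)),np.cos(np.radians(5.5)),0])
i,e=tri((299.8,236.8),(289.8,205));print(i,e)
for q in((298.5,236.7),(298,236.5)):
  p,e=tri(q,(289.4,203));print(p,e,(p-i)@u*1e3)
im=cv2.imread("pics/scene0.png").astype(int)
for r in range(233,247): print(r,*["%4d"%v for v in (im[r,290:304,2]-im[r,290:304,1])])
E
```

```text
[ 0.43875528 -0.32795639  0.03788217] [-0.19254102  0.01328724  0.22343501 -0.13244105]
[ 0.4429015  -0.32501266  0.03342562] [ 0.58959637 -0.04041247 -0.68202392  0.40478602] 3.3275693519369773
[ 0.44253457 -0.32442315  0.03396954] [ 0.76255494 -0.05205178 -0.88170456  0.5236733 ] 3.879201370524796
233    0   -1   -3   -2   -3   -3   -3   -3   -4   -5   -4   -5   -5   -4
234    0    1   -1   -1   -2   -4   -4   -3   -4   -4   -5   -4   -4   -4
235   -1   -1   -1    0   -1   -1   -3   -4   -3   -2   -2   -4   -3   -1
236    0   -1    0    0   -1    0    0   -1   -3   -3   -3   -3   -1   -2
237    1    0    0    0   -1   -1    3    2   36  102   70   -3   -2   -2
238    0    0   -1    0    0   17   72   91  113  162   63   -2   -4   -1
239    1    0   -1    0   21   79  157  169  175  181   40   -1   -2   -3
240    0   -1    0   46  103  156  186  190  190  186   61    1    0    1
241    0   -1   30  116  180  190  189  193  186  172   24    0    0    1
242   -2   -2    3   16   41   49   48   85  139  162   20    1    1   -1
243   -3   -3   -2   -3   -2   -2   -2   24   95  130   20    0    1    0
244   -3   -3   -3   -3   -3   -2   -2   26  113  123   29   -1   -1    0
245   -2   -3   -2   -3   -2   -2   -2   32  115   98   24   -1    0   -1
246   -3   -3   -2   -4   -2   -2   -2   37  111   67   12   -1    0   -2
```

With the correct tip (upper-right in the scene view) both cameras agree that about 2 mm remains. I wind 36° more.

>>> {"name": "play_rows", "arguments": {"steps": [[[0.0079, -0.0098, 0, 0, 0, 0, 0.015], [0.0098, -0.0079, 0, 0, 0, 0, 0.015], [0.0112, -0.0057, 0, 0, 0, 0, 0.015], [0, 0, 0, 0, 0, 0, 0.015], [0, 0, 0, 0, 0, 0, 0.015], [0, 0, 0, 0, 0, 0, 0.015]]]}}

```text
time_s: 20.9
tool_pos: [0.5, -0.2484, 0.2]
tool_rot: [-152.1, 11.4, 154.2]
force: [-0.6, 4.4, 6.7]
grip_width: 0.0222
grasp_force: 20.0
```

```bash
python3 hs.py 69; python3 m.py
```

```text
t 20.9 pos [ 0.5    -0.2484  0.2   ] rot [-152.09   11.44  154.16] F [-0.6  4.4  6.7] w 0.0222 q [ 62.  14. -65. 105.  44.  78.  46.]
shift(before turn) [ 0.0014 -0.0001  0.0009] turn [0.001 0.001 0.001] shift after turn [ 0.0014 -0.0001  0.0009]
Ftool [ 1.1  0.  -8. ] Mtool [-0.93  0.37  0.04]
radius 0.0604 ang cw 67.7 h 0.0469
top slice(282, 298, None)
197   94   92  106  164  183  188  198  199  202  207  209  208  207  207  215  192
198   91   94   93  113  118  118  123  139  143  155  172  181  190  195  207  184
199   92   89   92   90   86   82  143  213  124  122  129  109  115  119  132  125
200   83   81   82   86   85   87  159  251  237  242  234   79  112  110  123  128
201  239  202  171  128   87   86  177  254  248  254  246  118  129  130  129  130
202  247  227  243  224  230  125  166  222  239  215  221  162  122  113  108  128
203  244  228  247  235  251  198  155  212  250  216  232  250  248  250  254  255
204  252  248  246  234  252  211  141  199  238  246  236  251  243  252  246  252
205  224  231  247  255  244  228  152  162 193R  245  238  245  216  2
[... 1964 characters left out ...]
5  216  215  214  213  195 142R  89R  174  205  215  204  184  201  200  169
244  175  188  185  184  190  194  182  185  190  158 105R  91R  141  162  197  211  212  201  173  196
245  184  207  208  207  209  210  207  208  209  177 113R 103R  132  139  154  169  202  184  196  215
246  185  206  207  206  207  206  207  207  208  182 121R 114R  135  141  139  141  155  161  204  219
247  193  214  219  218  219  220  221  222  223  217  168 132R  141  139  141  140  139  142  157  179
248  189  209  214  214  214  213  213  213  212  210  164   96  114  133  139  141  141  139  139  144
249  163  183  188  186  186  185  184  183  182  173  125   78   83   97  116  133  140  141  140  140
```

The pointer now stands at the index: pointer centre column 290.1 against index 290.2 in the top view, and the scene view agrees. I release the handle, retract, and turn for the boss.

>>> {"name": "play_rows", "arguments": {"steps": [[[0, 0, 0, 0, 0, 0, 0.05], [0, 0, 0, 0, 0, 0, 0.05], [0, 0, 0, 0, 0, 0, 0.05], [0, 0, 0, 0, 0, 0, 0.05], [0, 0, -0.02, 0, 0, 0, 0.05], [0, 0, -0.02, 0, 0, 0, 0.05], [0, 0, -0.02, 0, 0, 0, 0.05], [0, 0, 0, 0, 0, 0, 0.05]]]}}

```text
time_s: 21.8
tool_pos: [0.5043, -0.2166, 0.2556]
tool_rot: [-152.1, 11.7, 154.3]
force: [0.8, 0.6, 0.1]
grip_width: 0.0499
grasp_force: 0.0
```

```bash
python3 -c "
from h import *
for s in(-91,):
  delta(SEAT+AX*.106,tool_on(s))"; python3 m.py | sed -n '3,7p'; python3 - <<'E'
from h import *
# crank arm direction on the shaft: network silhouette vs the model
from cell import silhouettes
f=cv2.imread("pics/scene_m.png")
for c in("scene","top"):
    s=silhouettes(c,"crank");print(c,[(round(q["p"],2),np.round(q["extent"])) for q in s][:2])
    for a in(-91,-84,-98):
        cr=SH*R.from_euler('z',a,degrees=True);P=cr.apply(np.array([[.06,0,.038],[.06,0,.089],[0,0,.066]]))+SEAT
        print(a,proj(c,P).round(1).tolist())
g=cv2.imread("pics/top_m.png").mean(2).astype(int);print("top dark centroid near handle top")
P=proj("top",(SH*R.from_euler('z',-91,degrees=True)).apply([.06,0,.089])+SEAT)[0].round().astype(int)
for r in range(P[1]-9,P[1]+10):print(r,*["%4d"%v for v in g[r,P[0]-9:P[0]+12]])
print(P)
E
```

```text
t 21.8 pos [ 0.5043 -0.2166  0.2556] rot [-152.1    11.75  154.32] F [0.8 0.6 0.1] w 0.0499 q [ 62.  11. -67. 101.  40.  83.  48.]
shift(before turn) [0.024  0.0554 0.005 ] turn [0.006 0.006 1.183] shift after turn [ 0.0604 -0.0012  0.0051]
198   96   94  100  117  124  126  131  147  146  159  179  187  193  202  211  193
199   95   93   95   92   88   86  151  223  128  127  134  115  118  121  137  132
200   83   88   88   88   90   89  166  253  240  245  237   88  121  117  127  125
201  244  210  177  134   92   92  183  255  249  255  249  117  134  132  134  135
202  250  231  245  227  235  130  169  228  242  219  222  164  131  122  113  127
scene [(0.59, array([254., 117., 291., 166.]))]
-91 [[287.2, 144.0], [277.7, 119.2], [260.2, 134.9]]
-84 [[289.2, 142.5], [279.9, 117.9], [260.2, 134.9]]
-98 [[284.7, 145.6], [275.2, 120.7], [260.2, 134.9]]
top []
-91 [[264.4, 171.6], [253.2, 166.6], [234.8, 168.2]]
-84 [[264.6, 168.3], [253.5, 163.2], [234.8, 168.2]]
-98 [[263.8, 174.8], [252.6, 170.0], [234.8, 168.2]]
top dark centroid near handle top
158   60   58   59   60   62   6
[... 1348 characters left out ...]
0   68   63   57   57   45   40   37
171   57   58   58   63   60   57   61   61   58   57   62   63   58   64   66   58   60   50   36   43   43
172   64   57   60   57   59   61   63   59   62   60   59   58   58   67   62   59   58   50   43   44   44
173   57   61   62   61   60   59   58   58   57   57   60   62   63   65   57   60   55   41   46   38   43
174   55   57   57   56   58   61   61   61   60   60   61   59   67   60   57   61   46   40   45   45   35
175   55   56   57   62   61   58   62   61   58   60   61   59   65   62   61   55   35   43   41   43   42
176   59   55   61   64   60   59   62   56   59   65   59   65   61   60   57   46   39   43   49   45   49
[253 167]
```

>>> {"name": "play_rows", "arguments": {"steps": [[[0, 0, 0, 0, 0, 0.148, 0.06], [0, 0, 0, 0, 0, 0.148, 0.06], [0, 0, 0, 0, 0, 0.148, 0.06], [0, 0, 0, 0, 0, 0.148, 0.06], [0, 0, 0, 0, 0, 0.148, 0.06], [0, 0, 0, 0, 0, 0.148, 0.06], [0, 0, 0, 0, 0, 0.148, 0.06], [0, 0, 0, 0, 0, 0.147, 0.06], [0.03, -0.0006, 0, 0, 0, 0, 0.06], [0.03, -0.0006, 0, 0, 0, 0, 0.06], [0, 0, 0, 0, 0, 0, 0.06], [0, 0, 0, 0, 0, 0, 0.06]]]}}

```text
time_s: 23.2
tool_pos: [0.5062, -0.1675, 0.2206]
tool_rot: [179.5, 30.0, 83.4]
force: [0.3, 0.1, 0.5]
grip_width: 0.06
grasp_force: 0.0
```

```bash
python3 -c "
from h import *
delta(SEAT+AX*.039,tool_on(-91))"
```

```text
t 23.2 pos [ 0.5062 -0.1675  0.2206] rot [179.53  29.99  83.45] F [0.3 0.1 0.5] w 0.06 q [ 51.  12. -61. 103.  40.  83. -26.]
shift(before turn) [0.0005 0.0028 0.0663] turn [-0.001 -0.     0.002] shift after turn [0.0005 0.0028 0.0663]
```

>>> {"name": "play_rows", "arguments": {"steps": [[[0.0005, 0.0025, 0.01, 0, 0, 0, 0.06], [0, 0, 0.02, 0, 0, 0, 0.06], [0, 0, 0.02, 0, 0, 0, 0.06], [0, 0, 0.015, 0, 0, 0, 0.06], [0, 0, 0, 0, 0, 0, 0.06], [0, 0, 0, 0, 0, 0, 0.06]]], "force": 45}}

```text
time_s: 23.8
tool_pos: [0.5059, -0.1999, 0.1648]
tool_rot: [179.4, 30.0, 83.3]
force: [0.2, 0.2, -0.1]
grip_width: 0.0598
grasp_force: 0.0
```

```bash
python3 -c "
from h import *
delta(SEAT+AX*.039,tool_on(-91))"
```

```text
t 23.8 pos [ 0.5059 -0.1999  0.1648] rot [179.42  29.97  83.31] F [ 0.2  0.2 -0.1] w 0.0598 q [ 51.  16. -59. 107.  44.  77. -29.]
shift(before turn) [ 0.0005 -0.0001  0.0018] turn [-0.    -0.    -0.001] shift after turn [ 0.0005 -0.0001  0.0018]
```

Aligned. I close on the boss, h ≈ 41 mm.

>>> {"name": "play_rows", "arguments": {"steps": [[[0.0004, 0, 0.001, 0, 0, 0, 0.0], [0, 0, 0, 0, 0, 0, 0.0], [0, 0, 0, 0, 0, 0, 0.0], [0, 0, 0, 0, 0, 0, 0.0], [0, 0, 0, 0, 0, 0, 0.0], [0, 0, 0, 0, 0, 0, 0.0], [0, 0, 0, 0, 0, 0, 0.0], [0, 0, 0, 0, 0, 0, 0.0]]], "force": 50}}

```text
time_s: 24.6
tool_pos: [0.5063, -0.1996, 0.1641]
tool_rot: [179.4, 30.0, 83.3]
force: [0.5, 0.8, 0.3]
grip_width: 0.0236
grasp_force: 49.9
```

```bash
python3 st.py; python3 m.py | sed -n '3,7p'
```

```text
t 24.6 pos [ 0.5063 -0.1996  0.1641] rot [179.35  29.99  83.33] F [0.5 0.8 0.3] w 0.0236 q [ 51.  16. -59. 107.  44.  77. -29.]
shift(before turn) [-0.0006  0.0006  0.0033] turn [-0.025 -0.038 -1.182] shift after turn [-0.0006 -0.0003  0.0033]
Ftool [ 0.6  0.4 -0.7] Mtool [-0.36  0.61  0.05]
198   94   94   97  113  121  119  130  143  142  159  172  185  193  194  211  183
199   95   92   91   88   89   87  148  215  127  125  132  109  115  121  130  130
200   83   84   89   92   88   86  166  251  238  243  234   85  118  110  120  130
201  241  206  174  131   89   89  176  255  248  254  247  115  130  133  131  134
202  249  225  241  225  229  126  164  222  241  218  222  161  127  114  109  125
```

>>> {"name": "play_rows", "arguments": {"steps": [[[0, 0, -0.003, 0, 0, 0, 0], [0, 0, -0.005, 0, 0, 0, 0], [0, 0, -0.006, 0, 0, 0, 0], [0, 0, -0.008, 0, 0, 0, 0], [0, 0, -0.01, 0, 0, 0, 0], [0, 0, -0.02, 0, 0, 0, 0], [0, 0, -0.03, 0, 0, 0, 0], [0, 0, -0.02, 0, 0, 0, 0], [0, 0, 0, 0, 0, 0, 0]]]}}

```text
time_s: 25.6
tool_pos: [0.5122, -0.1462, 0.2551]
tool_rot: [179.1, 30.0, 83.4]
force: [1.2, 0.3, -3.2]
grip_width: 0.0236
grasp_force: 49.9
```

```bash
python3 st.py; python3 m.py | sed -n '3,7p'; python3 -c "
from h import *
delta([.3744,-.312,.2],down(125.1))"
```

```text
t 25.6 pos [ 0.5122 -0.1462  0.2551] rot [179.14  29.98  83.38] F [ 1.2  0.3 -3.2] w 0.0236 q [ 50.  11. -62. 100.  38.  87. -26.]
shift(before turn) [-0.0016 -0.0008  0.109 ] turn [-0.021 -0.036 -1.181] shift after turn [ 0.0043 -0.0016  0.1089]
Ftool [2.  1.1 2.5] Mtool [-0.11  0.93  0.02]
198   98   95  101  117  121  120  130  142  144  158  173  185  191  197  209  189
199   94   93   97   95   92   88  142  217  128  124  137  108  116  124  134  131
200   86   88   89   92   90   88  162  252  238  244  234   85  118  113  122  124
201  242  204  177  127   91   92  178  255  248  254  248  122  133  130  134  133
202  248  227  242  226  232  126  167  224  241  216  222  157  128  116  109  125
t 25.7 pos [ 0.5104 -0.1488  0.2521] rot [179.43  30.01  83.36] F [ 1.1 -0.6 -2.6] w 0.0239 q [ 50.  11. -62. 100.  38.  86. -26.]
shift(before turn) [-0.128  -0.1175  0.1329] turn [-0.181  0.504 -0.709] shift after turn [-0.0553 -0.2052  0.0521]
```

>>> {"name": "play_rows", "arguments": {"steps": [[[0, 0, 0, -0.03, 0.084, -0.118, 0], [0, 0, 0, -0.03, 0.084, -0.118, 0], [0, 0, 0, -0.03, 0.084, -0.118, 0], [0, 0, 0, -0.03, 0.084, -0.118, 0], [0, 0, 0, -0.03, 0.084, -0.118, 0], [0, 0, 0, -0.03, 0.084, -0.118, 0], [-0.011, -0.041, 0, 0, 0, 0, 0], [-0.011, -0.041, 0, 0, 0, 0, 0], [-0.011, -0.041, 0, 0, 0, 0, 0], [-0.011, -0.041, 0, 0, 0, 0, 0], [-0.011, -0.041, 0, 0, 0, 0, 0], [0, 0, 0, 0, 0, 0, 0]]]}}

```text
time_s: 26.9
tool_pos: [0.367, -0.3178, 0.2504]
tool_rot: [-179.7, -0.2, 124.2]
force: [-0.3, 0.2, -2.7]
grip_width: 0.0236
grasp_force: 49.9
```

>>> {"name": "play_rows", "arguments": {"steps": [[[0, 0, 0, 0, 0, 0, 0], [0, 0, 0, 0, 0, 0, 0]]]}}

```text
time_s: 27.1
tool_pos: [0.3742, -0.3106, 0.2515]
tool_rot: [-180.0, -0.1, 125.0]
force: [-0.2, -0.3, -3.8]
grip_width: 0.0236
grasp_force: 49.9
```

```bash
python3 -c "
from h import *
delta([.3744,-.312,.10],down(125.1))"
```

```text
t 27.1 pos [ 0.3742 -0.3106  0.2515] rot [-1.7997e+02 -1.2000e-01  1.2500e+02] F [-0.2 -0.3 -3.8] w 0.0236 q [ 92.  -1. -54. 101.  -1.  79.  73.]
shift(before turn) [-0.0016 -0.0005  0.1515] turn [-0.001 -0.002 -0.002] shift after turn [-0.0012 -0.0006  0.1515]
```

>>> {"name": "play_rows", "arguments": {"steps": [[[-0.0012, -0.0006, 0.03, 0, 0, 0, 0], [0, 0, 0.04, 0, 0, 0, 0], [0, 0, 0.04, 0, 0, 0, 0], [0, 0, 0.03, 0, 0, 0, 0], [0, 0, 0.0115, 0, 0, 0, 0], [0, 0, 0, 0, 0, 0, 0], [0, 0, 0, 0, 0, 0, 0]]]}}

```text
time_s: 27.8
tool_pos: [0.3758, -0.3131, 0.1021]
tool_rot: [180.0, 0.1, 125.0]
force: [-0.1, -0.2, -1.9]
grip_width: 0.0238
grasp_force: 49.9
```

```bash
python3 -c "
from h import *
delta([.3744,-.312,.0485],down(125.1))"; python3 - <<'E'
# does the arm show drooping? project model arm / handle in scene and test with the crank silhouette
from h import *
from cell import read_camera,silhouettes,get_obs
f=read_camera("scene")["frame"].astype(int);g=f.mean(2)
o=get_obs();p=o["tool_pos"];cr=R.from_euler('z',o["tool_rot"][2]-180,degrees=True);org=p-[0,0,.0405]
for n,q in (("hub bottom corners",[[-.017,-.017,0],[.017,-.017,0]]),("hub top",[[-.017,-.017,.034],[.017,-.017,.034]]),("handle foot/top",[[.06,0,.038],[.06,0,.089]])):
    print(n,proj("scene",cr.apply(q)+org).round(1).tolist())
s=silhouettes("scene","crank");print([(round(q["p"],2),np.round(q["extent"])) for q in s][:2])
if s:
    m=s[0]["pixels"]
    for c in range(int(s[0]["extent"][0]),int(s[0]["extent"][2])+1,3):
        y=np.nonzero(m[:,c])[0];print(c,y.min() if len(y) else 0,y.max() if len(y) else 0,end=" | ")
E
```

```text
t 27.8 pos [ 0.3758 -0.3131  0.1021] rot [1.7999e+02 9.0000e-02 1.2503e+02] F [-0.1 -0.2 -1.9] w 0.0238 q [ 88.  10. -55. 112.   9.  62.  65.]
shift(before turn) [ 0.0017 -0.0005  0.0536] turn [ 0.     0.002 -0.001] shift after turn [ 0.0017 -0.0005  0.0536]
hub bottom corners [[268.9, 250.5], [287.7, 250.4]]
hub top [[269.8, 236.8], [289.1, 236.7]]
handle foot/top [[312.3, 228.4], [315.5, 206.4]]
[(0.85, array([268., 205., 319., 249.]))]
267 233 246 | 270 232 249 | 273 234 249 | 276 235 249 | 279 235 249 | 282 235 249 | 285 235 248 | 288 233 235 | 291 233 234 | 294 233 234 | 297 233 234 | 300 232 235 | 303 232 235 | 306 232 237 | 309 230 238 | 312 204 238 | 315 204 234 | 318 206 221 |
```

Alignment over the clip matches the model. I press down with a firmer grip.

>>> {"name": "play_rows", "arguments": {"steps": [[[0.0015, -0.0005, 0.015, 0, 0, 0, 0], [0, 0, 0.013, 0, 0, 0, 0], [0, 0, 0, 0, 0, 0, 0], [0, 0, 0.005, 0, 0, 0, 0], [0, 0, 0.005, 0, 0, 0, 0], [0, 0, 0.005, 0, 0, 0, 0], [0, 0, 0.005, 0, 0, 0, 0], [0, 0, 0, 0, 0, 0, 0]]], "force": 60}}

```text
time_s: 28.7
tool_pos: [0.3737, -0.3118, 0.0524]
tool_rot: [180.0, 0.0, 125.0]
force: [1.4, -0.2, -4.5]
grip_width: 0.0233
grasp_force: 59.9
```

```bash
python3 -c "
from h import *
delta([.3744,-.312,.0485],down(125.1))"
```

```text
t 28.7 pos [ 0.3737 -0.3118  0.0524] rot [1.7998e+02 1.0000e-02 1.2500e+02] F [ 1.4 -0.2 -4.5] w 0.0233 q [ 86.  14. -54. 115.  14.  57.  61.]
shift(before turn) [-0.0006  0.0005  0.0039] turn [ 0.     0.    -0.002] shift after turn [-0.0006  0.0005  0.0039]
```

>>> {"name": "play_rows", "arguments": {"steps": [[[0, 0, 0.003, 0, 0, 0, 0], [0, 0, 0.003, 0, 0, 0, 0], [0, 0, 0.002, 0, 0, 0, 0], [0, 0, 0, 0, 0, 0, 0]]]}}

```text
time_s: 29.1
tool_pos: [0.3736, -0.3118, 0.0469]
tool_rot: [-179.9, -0.0, 125.0]
force: [-5.2, 6.1, 19.4]
grip_width: 0.0235
grasp_force: 59.9
```

```bash
cat > chk.py <<'E'
from h import *
from cell import read_camera,silhouettes
f=read_camera("scene")["frame"][:,:,::-1].astype(float);f0=cv2.imread("pics/scene0.png").astype(float)
# compare the handle, arm and hub areas with the first picture
for n,(x,y,w,h) in dict(handle=(301,225,18,32),hub=(262,246,26,24),boss=(268,232,18,14)).items():
    t=f0[y:y+h,x:x+w].astype(np.uint8);s=f[y-8:y+h+8,x-8:x+w+8].astype(np.uint8)
    r=cv2.matchTemplate(s,t,cv2.TM_CCOEFF_NORMED);_,v,_,l=cv2.minMaxLoc(r);print(n,"match",round(v,3),"shift px",l[0]-8,l[1]-8)
s=silhouettes("scene","crank");print([(round(q["p"],2),np.round(q["extent"],1)) for q in s][:2])
E
python3 st.py|tail -1; python3 chk.py; python3 -c "
from h import *
delta([.3744,-.312,.0485],down(125.1))"
```

```text
Ftool [  8.   -0.9 -19.4] Mtool [-0.11  1.67 -0.  ]
handle match 0.717 shift px 0 0
hub match 0.228 shift px 0 -8
boss match 0.5 shift px -8 -6
[(0.67, array([264.1, 228.9, 314.8, 268.8])), (0.15, array([303. , 205.2, 331.8, 236. ]))]
t 29.2 pos [ 0.3736 -0.3118  0.0469] rot [-1.7988e+02 -4.0000e-02  1.2497e+02] F [-3.8  6.3 18.4] w 0.0235 q [ 86.  15. -53. 115.  14.  56.  60.]
shift(before turn) [-0.0006  0.0006 -0.0016] turn [-0.002 -0.001 -0.002] shift after turn [-0.0006  0.0006 -0.0016]
```

The hub is on the stand with 19 N upward. I relax, release, rise clear, and compare with the first picture.

>>> {"name": "play_rows", "arguments": {"steps": [[[0, 0, 0.001, 0, 0, 0, 0], [0, 0, -0.003, 0, 0, 0, 0], [0, 0, 0, 0, 0, 0, 0.06], [0, 0, 0, 0, 0, 0, 0.06], [0, 0, 0, 0, 0, 0, 0.06], [0, 0, 0, 0, 0, 0, 0.06], [0, 0, -0.02, 0, 0, 0, 0.06], [0, 0, -0.04, 0, 0, 0, 0.06], [0, 0, -0.05, 0, 0, 0, 0.06], [0, 0, -0.05, 0, 0, 0, 0.06], [0, 0, 0, 0, 0, 0, 0.06], [0, 0, 0, 0, 0, 0, 0.06]]]}}

```text
time_s: 30.4
tool_pos: [0.3736, -0.3128, 0.208]
tool_rot: [-179.9, 0.2, 124.9]
force: [-0.6, -0.1, -0.5]
grip_width: 0.0599
grasp_force: 0.0
```

```bash
python3 chk.py
```

```text
handle match 0.886 shift px -1 0
hub match 0.971 shift px -1 0
boss match 0.974 shift px -1 0
[(0.87, array([264.2, 228.5, 312.6, 268.6]))]
```

>>> {"name": "play_rows", "arguments": {"steps": [[[0, -0.04, 0, 0, 0, 0, 0.06], [0, -0.04, 0, 0, 0, 0, 0.06], [0, -0.04, 0, 0, 0, 0, 0.06], [0, -0.03, 0, 0, 0, 0, 0.06], [0, 0, 0, 0, 0, 0, 0.06], [0, 0, 0, 0, 0, 0, 0.06]]]}}

```text
time_s: 31.1
tool_pos: [0.2497, -0.3972, 0.2054]
tool_rot: [179.9, -0.2, 124.9]
force: [0.4, -0.2, -0.2]
grip_width: 0.0598
grasp_force: 0.0
```

```bash
python3 m.py | sed -n '2,12p'; python3 - <<'E'
from h import *
for c,R_ in(("scene",dict(handle=(301,225,18,34),hub=(260,244,28,26),boss=(266,230,20,16),index=(290,234,13,16))),("top",dict(handle=(300,208,14,14),boss=(276,222,20,20),bolt=(197,158,34,20),index=(286,203,8,9)))):
    a=cv2.imread(f"pics/{c}0.png",0).astype(np.float32);b=cv2.imread(f"pics/{c}_m.png",0).astype(np.float32)
    for n,(x,y,w,h) in R_.items():
        M=np.eye(2,3,dtype=np.float32)
        try:
            v,M=cv2.findTransformECC(a[y:y+h,x:x+w].copy(),b[y:y+h,x:x+w].copy(),M,cv2.MOTION_TRANSLATION,(3,100,1e-5),None,1);print(c,n,round(v,3),M[:,2].round(2))
        except cv2.error as e: print(c,n,"fail")
E
```

```text
197   97   95  111  166  189  192  199  204  210  210  213  211  211  210  216  197
198   95   95   96  110  119  123  128  143  141  158  177  187  191  197  210  188
199   90   91   91   92   89   83  144  222  128  122  131  108  117  117  132  130
200   78   83   82   93   88   84  163  251  240  244  237   85  115  113  127  125
201  244  206  170  131   86   92  180  255  249  255  249  116  133  126  133  133
202  249  229  242  228  234  126  169  226  242  220  223  159  131  118  106  126
203  247  231  247  235  252  200  161  219  252  219  234  251  251  253  254  255
204  253  250  249  234  252  217  143  199  243  248  239  251  246  253  248  254
205  225  236  248  255  247  228  153  168 195R  245  242  246  220  249  225  251
206  113  131  157  178  150  141 118R 144R 147R 194R  243  255  255  255  241  255
207   77   67   69   70   68   61  95R 124R 128R 142R  151  183  179  178  161  193
scene handle fail
scene hub fail
scene boss fail
scene index fail
top handle 0.818 [-0.42  0.42]
top boss 0.922 [-0.33  0.41]
top bolt 0.997 [-0.    0.01]
top index 0.936 [-0.35  0.05]
```

Everything checks out. The crank is back in its clip pose, shifted about 1.5 mm along the arm with no tilt or height change. Pointer, index and bolt are unchanged, and the arm is clear.

```bash
python3 -c "
from cell import *
print(sign_off())"
```

```text
the job is handed in; nothing more can be done
None
```

The job is handed in at about 31 s of the 72 s allowed: the crank was fitted, wound until the pointer met the red index to within about 1 mm by camera, and pressed back into its clip (about 1.5 mm off its starting place along the arm); the sign-off gave no verdict, and I did not check the nut's position at the end.

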